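# Quarantine the failed cell and load the good ones in their test cradles

## Robot

A 7-joint arm with a two-finger parallel gripper is mounted at the origin on a cart in front of the work surface, level with it; the furniture and walls round the work are solid. World frame = base frame: x ahead of the robot, y to its left, z up, the work surface at z = 0. Lengths are in m, angles in rad, forces in N, time in s.
With the tool pointing down it reaches from about 0.425 to 0.875 m from the base axis. Payload 4.7 kg.
Tool frame: the origin (TCP) lies between the finger pads; the fingertips stand 8 mm ahead of it and the grasp point (between the pads) lies 11 mm behind it (env.tcp_to_tips is the distance from the TCP to the fingertips, in m); z points along the fingers, y is the line along which they close (so a half turn about z gives the same grasp; the last joint's range is limited). The gripper opens to 87 mm and grips with 3 to 60 N. Pads are 19 mm wide; open, the fingers measure 117 mm over their backs; the gripper's body (75 mm by 190 mm) begins 51 mm behind the grasp point.
Start: joints at [-1.301, 0.321, -0.07, 1.45, 0.023, 1.371, -0.057], TCP at [0.164, 0.629, 0.231] pointing down, gripper open.
Joint ranges: [-2.86, 2.86], [-0.3, 2.09], [-1.38, 1.24], [0.06, 2.45], [-1.56, 4.7], [0.09, 2.05], [-2.69, 2.69]. Speed limits (rad/s): [2.57, 2.57, 3.14, 3.14, 3.14, 3.14, 3.14].

## Interface

Orientations are given as a 3x3 rotation matrix whose columns are the frame's x, y, z axes.
In Python, from rig import env gives the robot as it stands. The module is installed in compiled form; this text tells all that it offers.
- The arm moves only by the tool arm_command, never from a script. Its argument "plan" is a list of rows, each an object of numbers: "dx", "dy", "dz": the shift along the tool's x, y, z each as a share of 0.5 m, from -1 to 1; "ax", "ay", "az": the turn, a rotation vector about the tool's x, y, z each as a share of 60 degrees, from -1 to 1; "jaw": the finger opening in mm, from 0 to 87. In form: [{"dx": .., "dy": .., "dz": .., "ax": .., "ay": .., "az": .., "jaw": ..}, ...]. A call has exactly 10 rows; each row is the pose to reach, as a shift and turn from the pose commanded when the call began, along the tool's axes at that moment; what a row does not reach only later rows make up. A row lasts 1/10 s, in which the tool goes at most 50 mm and 8.59 degrees, less where a joint would pass 70% of its speed; a pose out of reach is approached as far as the arm can. A call with a number of a shift or a turn outside -1 to 1 is refused whole. A call with a gripper value outside its range is refused whole. The fingers move at their own pace and stop on an object; "grip_force" is the grip in N (left out, the last holds). Time passes only in rows, so rows that repeat a pose let the fingers close, or fill a call up. It gives the time, the measured TCP pose, the force, the opening and the grip force at its end, in the units of the state.
- env.get_state(): the state, without advancing time (a new reading comes with each control period).
- env.read_camera(name): name is "scene" or "top" or "wrist"; returns the picture (420x560x3 uint8, red, green, blue); there is no depth.
- env.camera_model(name): a dict with "fx", "fy", "cx", "cy" (pixels), "k1" (the pictures are not rectified: a ray, as slopes to the right and down, at radius r is drawn at 1 + k1 r^2 times it, then the intrinsics apply), "eye" and "attitude" of the camera in the world. Camera axes: x right, y up, looking along -z (the intrinsics and any distortion apply to the point x, -y, -z); pixel columns grow to the right and rows downward; lengths in m; the calibration is good to about 2 mm. A picture is of the moment at which its call begins: read the wrist's pose just before it. camera_model takes no time and is no camera call; for the wrist camera it gives the pose at the moment of the call.
- env.finish_job(): hands the job in; it is judged then, once.
Trained networks look in the newest picture that a camera, given by its name, has taken for a name from the list of things; names that differ only in an ending like _2 or _b are one class to them, and where a whole thing is asked for, a point or a joint stands for the part that bears it (a point fixed in the world has none). Each returns a list of dicts, best first, with "conf" (0 to 1); they miss things now and then, are a little off and sometimes report something else, mostly with a low value. They report only what shows in the picture. A call takes as long as a camera call. They do not tell look-alikes from the thing itself.
- env.masks_of(camera, label): "region" (420x560 bool, what is visible of it) and "rect" ([left, top, width, height] in pixels, round what is visible of it).
The state is a dict: "t": time; "joint_pos": joint angles; "qd": joint speeds; "joint_efforts": joint torques, N m; "ee_pos": TCP position; "orientation": TCP orientation; "contact_force": force on the tool from outside, world axes, zero at the start; "ft_torque": the same for the moment, N m; "grip_width": finger opening in m; "grip_force": force on a finger pad.
Only numpy, scipy, OpenCV 4.12 (cv2) and the standard library are available. Lean on these libraries where they do the work, as an engineer would, in place of code of your own. Each camera call takes 0.05 s, during which the arm holds its last target. There are 200 camera calls.

## Task

Of the four lithium cells on the mat, first get the failed one (bare steel, red tape) out of the way: put it on the ramp of the red-hooded quarantine box, square across, so that it rolls all the way in under the hood. Then lay each good cell fully down in the V rests of the test cradle made for its size, with its plus end (white band) at the cradle's red contact. Do not drop the good cells, and leave the suction cup and the solder spool where they stand.

Things in the scene. Friction and masses are not known exactly. Their poses are not given: they have to be found in the camera images.
- cell_scrap: the failed round lithium cell, 18 mm diameter, 65 mm long, bare steel can without wrap, a 21 mm wide red tape band round its middle; starts lying on the mat. Origin: centre of the can (9 mm above the mat); its x axis runs along the can. Stays put on the level, rolls on slopes over 15 degrees.
- cell_small: good round lithium cell in green wrap, 18 mm diameter, 65 mm long; starts lying on the mat. Its plus end has a white band (9 mm wide, its middle 9.5 mm from that end) and a small raised steel button; the other end is flat steel. Origin: centre of the can (9 mm above the mat); its x axis runs along the can towards the plus end. Grip it across its diameter, within 12 mm of its middle.
- cell_medium: good round lithium cell in blue wrap, 26 mm diameter, 65 mm long; starts lying on the mat. Its plus end has a white band (9 mm wide, its middle 9.5 mm from that end) and a small raised steel button; the other end is flat steel. Origin: centre of the can (13 mm above the mat); its x axis runs along the can towards the plus end. Grip it across its diameter, within 12 mm of its middle.
- cell_large: good round lithium cell in orange wrap, 32 mm diameter, 70 mm long; starts lying on the mat. Its plus end has a white band (9 mm wide, its middle 9.5 mm from that end) and a small raised steel button; the other end is flat steel. Origin: centre of the can (16 mm above the mat); its x axis runs along the can towards the plus end. Grip it across its diameter, within 12 mm of its middle.
- cradle_small: fixed test cradle for the 18 mm cell: steel base 119 x 43 x 5 mm, two green V rests 38 mm apart, 25 mm high; end blocks, plus red, minus black, with knobs to 34 mm. Origin: underside of the base, below the red block's inner face; x from black to red. Gap between blocks: x = -75 to 0, its soft spring leaves yield. Seated cell's centre: x = -37.5, y = 0, z = 23 mm.
- cradle_medium: fixed test cradle for the 26 mm cell: steel base 119 x 48 x 5 mm, two blue V rests 38 mm apart, 26 mm high; end blocks, plus red, minus black, with knobs to 38 mm. Origin: underside of the base, below the red block's inner face; x from black to red. Gap between blocks: x = -75 to 0, its soft spring leaves yield. Seated cell's centre: x = -37.5, y = 0, z = 27 mm.
- cradle_large: fixed test cradle for the 32 mm cell: steel base 124 x 53 x 5 mm, two orange V rests 43 mm apart, 27 mm high; end blocks, plus red, minus black, with knobs to 41 mm. Origin: underside of the base, below the red block's inner face; x from black to red. Gap between blocks: x = -80 to 0, its soft spring leaves yield. Seated cell's centre: x = -40, y = 0, z = 30 mm.
- quarantine_box: fixed grey box 190 x 87 mm, red hood 86 mm high, handle to 99. Origin: middle of its underside; x points the way the ramp falls. Ramp open above from x = -93 to -25 mm, 68 mm high at x = -65, falling 19 degrees to a sump at x = 62 to 92; 76 mm wide, side cheeks to 101, near rim to 84 mm. A cell let go along y at x = -65, up to 15 mm above it, rolls in; lengthwise it sticks.
- the_suction_cup: bystander: red rubber suction cup with a wire ring on top, 54 mm diameter, 36 mm tall, standing on the mat. Origin: centre of its underside. Leave it alone.
- the_spool: bystander: blue solder spool, 55 mm diameter, 30 mm tall, standing flat on the bench. Origin: centre of its underside. Leave it alone.
There are look-alikes about, which are no part of the job. Several things have the shape of the cell_large; the one meant has the colours described above.

How it is judged:
On the way:
1. the failed cell has rolled in under the hood of the quarantine box (x of cell_scrap in the frame of quarantine_box between 0.03 and 0.095 m and y of cell_scrap in the frame of quarantine_box between -0.03 and 0.03 m and z of cell_scrap in the frame of quarantine_box below 0.06 m), for 0.2 s.
At the end, for the whole second after the job is handed in: Failed cell at rest in the quarantine box under its hood; each good cell at rest, released, in the cradle of its size: centre within 8 mm along and 5 mm across, 4 mm of seated height, 0.12 rad of the cradle's axis, plus end at the red contact (all of step 1 and x of cell_small in the frame of cradle_small between -0.0455 and -0.0295 m and y of cell_small in the frame of cradle_small between -0.005 and 0.005 m and z of cell_small in the frame of cradle_small between 0.019 and 0.027 m and angle between the x axis of cell_small and the x axis of cradle_small, either way round below 0.12 rad and x of cradle_small in the frame of cell_small above 0.02 m and linear speed of each of cell_small, cell_medium, cell_large, cell_scrap below 0.02 m/s and x of cell_medium in the frame of cradle_medium between -0.0455 and -0.0295 m and y of cell_medium in the frame of cradle_medium between -0.005 and 0.005 m and z of cell_medium in the frame of cradle_medium between 0.023 and 0.031 m and angle between the x axis of cell_medium and the x axis of cradle_medium, either way round below 0.12 rad and x of cradle_medium in the frame of cell_medium above 0.02 m and x of cell_large in the frame of cradle_large between -0.048 and -0.032 m and y of cell_large in the frame of cradle_large between -0.005 and 0.005 m and z of cell_large in the frame of cradle_large between 0.026 and 0.034 m and angle between the x axis of cell_large and the x axis of cradle_large, either way round below 0.12 rad and x of cradle_large in the frame of cell_large above 0.02 m); the robot touches nothing.
It fails at once if a good cell is picked up before the failed cell is in the quarantine box (not (x of cell_scrap in the frame of quarantine_box between 0.03 and 0.095 m and y of cell_scrap in the frame of quarantine_box between -0.03 and 0.03 m and z of cell_scrap in the frame of quarantine_box below 0.06 m) and (height (world z) of cell_small above 0.043 m or height (world z) of cell_medium above 0.047 m or height (world z) of cell_large above 0.05 m)).
It fails at once if a good cell is dropped (falls free from more than about 20 mm) ((contact force between the fingers and cell_small below 0.05 N and linear speed of cell_small above 0.62 m/s) or (contact force between the fingers and cell_medium below 0.05 N and linear speed of cell_medium above 0.62 m/s) or (contact force between the fingers and cell_large below 0.05 N and linear speed of cell_large above 0.62 m/s)).
It fails at once if the suction cup or the solder spool is moved by more than 20 mm (distance of any of the_suction_cup, the_spool from where it was at the start of the episode above 0.02 m).
It also fails if it takes over 102 s, if anything falls off the work surface, if the arm or the gripper's body presses on something with over 40 N, if the wrist force passes 120 N, or if a joint passes its speed limit or range.

## Working session

There is one attempt and no reset: what is moved stays moved. The work goes in short steps, Python scripts to look and compute and a tool call to move; the robot and the scene stay as the last step left them, time stands still between calls to the robot, and variables do not carry over. Pictures are saved under pics/ and viewed, at most 14 in all, crops included, and the job is handed in when it is done.

Besides the shell and the picture viewer there is one more tool, called after "Request:" by a JSON object that holds its "op" and its "data". arm_command: Moves the arm, as the interface text tells. Shift numbers are shares of 0.5 m and turn numbers shares of 60 degrees, none past 1 either way. Its arguments: {"type":"object","properties":{"plan":{"type":"array"},"grip_force":{"type":"number"}},"required":["plan"]}

```bash
mkdir -p pics; python3 - <<'E'
from rig import env
import cv2,numpy as np
s=env.get_state();print(s['t'],s['ee_pos'],s['orientation'])
for c in('top','scene'):
    im=env.read_camera(c);cv2.imwrite(f'pics/{c}0.png',im[:,:,::-1]);m=env.camera_model(c);print(c,m)
    for l in('cell_scrap','cell_small','cell_medium','cell_large','cradle_small','cradle_medium','cradle_large','quarantine_box','the_suction_cup','the_spool'):
        print(l,[(round(d['conf'],2),[round(float(v)) for v in d['rect']]) for d in env.masks_of(c,l)])
E
```

```text
0.0 [0.16436717 0.62831176 0.22948195] [[-9.67483581e-01  2.52933550e-01 -3.73645386e-04]
 [ 2.52933802e-01  9.67481793e-01 -1.86353394e-03]
 [-1.09855148e-04 -1.89744604e-03 -9.99998194e-01]]
top {'fx': 406.3360396852899, 'fy': 406.3360396852899, 'cx': 281.19582290282125, 'cy': 208.24643361395613, 'k1': -0.03792003624068167, 'eye': array([0.35016384, 0.04821186, 1.20895937]), 'attitude': array([[ 0.01802811,  0.98308305, -0.18227095],
       [-0.99982169,  0.01875024,  0.00223924],
       [ 0.00561898,  0.18219808,  0.98324579]])}
cell_scrap []
cell_small [(0.55, [275, 235, 15, 19])]
cell_medium [(0.71, [327, 240, 9, 23]), (0.66, [392, 260, 21, 19])]
cell_large [(0.79, [318, 193, 22, 25]), (0.75, [388, 143, 11, 22]), (0.49, [375, 171, 46, 75])]
cradle_small [(0.61, [201, 184, 12, 41])]
cradle_medium [(0.95, [156, 191, 26, 38]), (0.4, [237, 183, 21, 44])]
cradle_large [(0.6, [238, 182, 21, 45]), (0.22, [158, 190, 22, 40])]
quarantine_box [(0.66, [376, 170, 45, 75])]
the_suction_cup [(0.7, [274, 191, 17, 20])]
the_spool [(0.6, [394, 257, 19, 18])]
scene {'fx': 497.9388353626051, 'fy': 497.9388353626051, 'cx': 277.6908180776696, 'cy': 212.6503461506043, 'k1': -0.13779083124501207, 'eye': array([-0.03909639, -0.8759444 ,  0.6548149 ]), 'attitude': array([[ 0.82303257,  0.27789986, -0.4953676 ],
       [-0.5678494 ,  0.38288872, -0.72865855],
       [-0.01282344,  0.88100391,  0.47293516]])}
cell_scrap []
cell_small [(0.69, [222, 238, 30, 11])]
cell_medium [(0.81, [255, 262, 22, 23])]
cell_large [(0.78, [291, 242, 29, 17]), (0.74, [417, 257, 18, 18]), (0.39, [318, 248, 107, 78])]
cradle_small [(0.6, [212, 183, 39, 24]), (0.45, [252, 262, 26, 23])]
cradle_medium [(0.85, [192, 171, 37, 25])]
cradle_large [(0.85, [232, 198, 44, 27]), (0.41, [290, 316, 28, 35])]
quarantine_box [(0.97, [320, 248, 103, 78])]
the_suction_cup [(0.61, [276, 220, 16, 15])]
the_spool [(0.72, [291, 316, 24, 36])]
```

```bash
python3 - <<'E'
import cv2
a=cv2.imread('pics/top0.png')[130:300,140:430];cv2.imwrite('pics/t0c.png',cv2.resize(a,(800,469),interpolation=cv2.INTER_CUBIC))
a=cv2.imread('pics/scene0.png')[150:370,180:450];cv2.imwrite('pics/s0c.png',cv2.resize(a,(736,600),interpolation=cv2.INTER_CUBIC))
E
```

```text
(no output)
```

View pics/t0c.png

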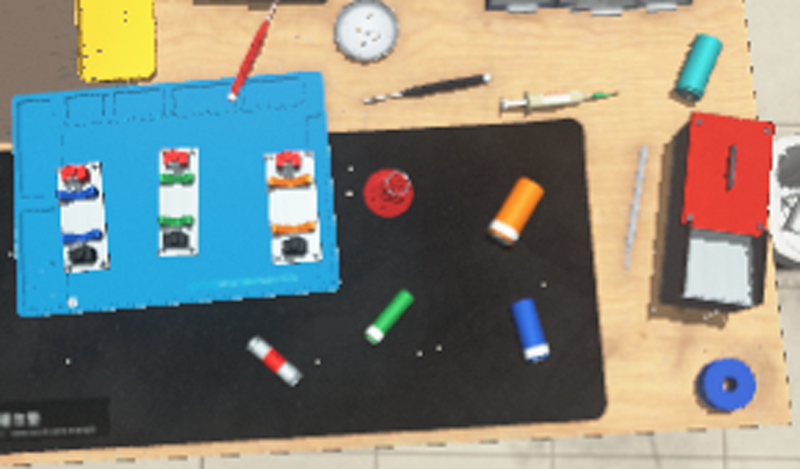

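View pics/s0c.png

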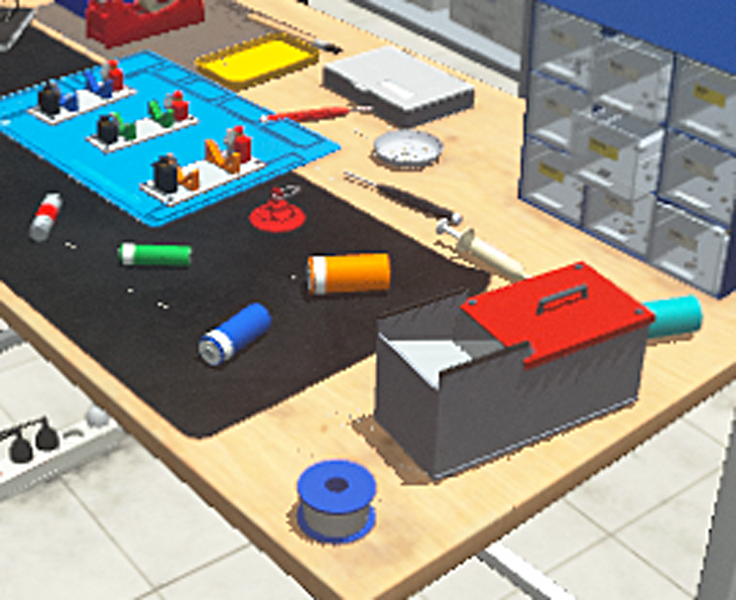

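```bash
cat > h.py <<'E'
from rig import env
import cv2,numpy as np
def ray(m,u,v):
    K=np.array([[m['fx'],0,m['cx']],[0,m['fy'],m['cy']],[0,0,1]])
    p=np.array([[(u-m['cx'])/m['fx'],(v-m['cy'])/m['fy']]]);q=p.copy()
    for _ in range(20): q=p/(1+m['k1']*(q**2).sum())
    return np.array(m['attitude'])@np.array([q[0,0],-q[0,1],-1])
def w(m,u,v,z):
    d=ray(m,u,v);e=np.array(m['eye']);return e+d*(z-e[2])/d[2]
def proj(m,P):
    c=np.array(m['attitude']).T@(np.array(P)-m['eye']);a,b=c[0]/-c[2],-c[1]/-c[2]
    f=1+m['k1']*(a*a+b*b);return np.array([m['cx']+m['fx']*a*f,m['cy']+m['fy']*b*f])
E
python3 - <<'E'
from h import *
np.set_printoptions(precision=4,suppress=True)
m=env.camera_model('top')
P=dict(scrap=((252,341),(295,380),.012),small=((407,294),(372,338),.012),medium=((523,300),(538,358),.018),large=((530,185),(500,240),.022),
cm=((84,260),(75,172),.03),cs=((177,245),(176,155),.03),cl=((294,250),(288,158),.03),
boxhood=((725,225),(730,120),.086),rim=((665,300),(762,308),.084),cup=((388,193),(388,193),.01),spool=((727,385),(727,385),.03))
for k,(a,b,z) in P.items():
    A,B=[w(m,p[0]/2.759+140,p[1]/2.759+130,z) for p in(a,b)];d=B-A
    print(k,A[:2],B[:2],'mid',((A+B)/2)[:2],'len',np.linalg.norm(d).round(3),'ang',np.degrees(np.arctan2(d[1],d[0])).round(1),'r',np.linalg.norm((A+B)[:2]/2).round(3))
mw=env.camera_model('wrist');print(mw);s=env.get_state()
R=s['orientation'];print('cam in tool',R.T@(mw['eye']-s['ee_pos']),'\n',R.T@mw['attitude'])
E
```

```text
scrap [0.4339 0.1894] [0.3936 0.1423] mid [0.4137 0.1659] len 0.062 ang -130.5 r 0.446
small [0.4872 0.0253] [0.4395 0.0618] mid [0.4634 0.0435] len 0.06 ang 142.6 r 0.465
medium [ 0.4824 -0.0985] [ 0.4211 -0.1142] mid [ 0.4517 -0.1064] len 0.063 ang -165.6 r 0.464
large [ 0.6071 -0.1061] [ 0.5461 -0.0735] mid [ 0.5766 -0.0898] len 0.069 ang 151.9 r 0.584
cm [0.5148 0.3695] [0.6104 0.3857] mid [0.5626 0.3776] len 0.097 ang 9.6 r 0.678
cs [0.5329 0.2712] [0.6312 0.2775] mid [0.5821 0.2744] len 0.099 ang 3.7 r 0.643
cl [0.5299 0.1465] [0.6302 0.1563] mid [0.58   0.1514] len 0.101 ang 5.6 r 0.599
boxhood [ 0.5554 -0.2974] [ 0.6666 -0.3069] mid [ 0.611  -0.3021] len 0.112 ang -4.8 r 0.682
rim [ 0.4776 -0.2342] [ 0.4711 -0.3328] mid [ 0.4744 -0.2835] len 0.099 ang -93.7 r 0.553
cup [0.5978 0.0476] [0.5978 0.0476] mid [0.5978 0.0476] len 0.0 ang 0.0 r 0.6
spool [ 0.3955 -0.3108] [ 0.3955 -0.3108] mid [ 0.3955 -0.3108] len 0.0 ang 0.0 r 0.503
{'fx': 353.4566901952312, 'fy': 353.4566901952312, 'cx': 278.59617361798655, 'cy': 209.76568105187886, 'k1': -0.0739563741692856, 'eye': array([0.0897, 0.6489, 0.3849]), 'attitude': array([[ 0.2529, -0.928 , -0.2736],
       [ 0.9675,  0.2423,  0.0721],
       [-0.0007, -0.2829,  0.9591]])}
cam in tool [ 0.0775  0.0004 -0.1543] 
 [[ 0.0002  0.9592  0.2829]
 [ 1.     -0.0004  0.0006]
 [ 0.0007  0.2829 -0.9592]]
```

```bash
cat >> h.py <<'E'
from scipy.spatial.transform import Rotation as Ro
np.set_printoptions(precision=4,suppress=True)
def Rt(a):
    a=np.radians(a);c,s=np.cos(a),np.sin(a);return np.array([[c,s,0],[s,-c,0],[0,0,-1.]])
def go(p,a):
    "shares to reach TCP p with tool x at world angle a (deg), tool straight down"
    s=env.get_state();R=np.array(s['orientation']);d=R.T@(np.array(p)-s['ee_pos'])/.5
    r=Ro.from_matrix(R.T@Rt(a)).as_rotvec(degrees=True)/60
    print('t',round(s['t'],2),'pos',np.array(s['ee_pos']),'yaw',np.degrees(np.arctan2(R[1,0],R[0,0])).round(1),'q',np.array(s['joint_pos']),'\n d',d,'rot',r)
E
python3 -c "
from h import *
go([.5,.25,.23],105)"
```

```text
t 1.1 pos [0.1645 0.6289 0.2306] yaw 165.3 q [-1.3009  0.321  -0.0701  1.4505  0.0226  1.3708 -0.0569] 
 d [-0.8408 -0.5633  0.0012] rot [0.0001 0.     1.0057]
```

Request:
{"op": "arm_command", "data": {"plan": [{"dx": -0.08, "dy": -0.055, "dz": 0, "ax": 0, "ay": 0, "az": 0.1, "jaw": 50}, {"dx": -0.17, "dy": -0.11, "dz": 0, "ax": 0, "ay": 0, "az": 0.2, "jaw": 50}, {"dx": -0.25, "dy": -0.17, "dz": 0, "ax": 0, "ay": 0, "az": 0.3, "jaw": 50}, {"dx": -0.34, "dy": -0.23, "dz": 0, "ax": 0, "ay": 0, "az": 0.4, "jaw": 50}, {"dx": -0.42, "dy": -0.28, "dz": 0, "ax": 0, "ay": 0, "az": 0.5, "jaw": 50}, {"dx": -0.5, "dy": -0.34, "dz": 0, "ax": 0, "ay": 0, "az": 0.6, "jaw": 50}, {"dx": -0.59, "dy": -0.39, "dz": 0, "ax": 0, "ay": 0, "az": 0.7, "jaw": 50}, {"dx": -0.67, "dy": -0.45, "dz": 0, "ax": 0, "ay": 0, "az": 0.8, "jaw": 50}, {"dx": -0.76, "dy": -0.51, "dz": 0, "ax": 0, "ay": 0, "az": 0.9, "jaw": 50}, {"dx": -0.84, "dy": -0.563, "dz": 0, "ax": 0, "ay": 0, "az": 1.0, "jaw": 50}], "grip_force": 15}}

```text
t: 2.1
ee_pos: [0.4957, 0.2542, 0.231]
orientation: [[-0.261, 0.965, 0.001], [0.965, 0.261, 0.001], [0.001, 0.001, -1.0]]
contact_force: [1.4, 0.9, 0.1]
grip_width: 0.0497
grip_force: 0.0
```

```bash
cat >> h.py <<'E'
def snap(n):
    m=env.camera_model('wrist');im=env.read_camera('wrist');cv2.imwrite(f'pics/{n}.png',im[:,:,::-1]);np.save(f'pics/{n}.npy',m,allow_pickle=True);return m,im
E
python3 -c "
from h import *
go([.5,.25,.23],105)
m,im=snap('w1')
for l in ('cradle_small','cradle_medium','cradle_large','cell_scrap','cell_small'):
  print(l,[(round(d['conf'],2),[round(float(v)) for v in d['rect']]) for d in env.masks_of('wrist',l)])
"
```

```text
t 2.1 pos [0.4957 0.2542 0.231 ] yaw 105.1 q [-0.8366  0.1209  0.3444  1.6984 -0.0424  1.3284 -0.2207] 
 d [-0.0103  0.006   0.0021] rot [ 0.001  -0.0006  0.0019]
cradle_small [(0.84, [310, 152, 109, 54])]
cradle_medium [(0.74, [321, 49, 120, 61])]
cradle_large [(0.91, [272, 252, 110, 40])]
cell_scrap [(0.69, [166, 215, 52, 43])]
cell_small [(0.8, [208, 332, 24, 24])]
```

View pics/w1.png

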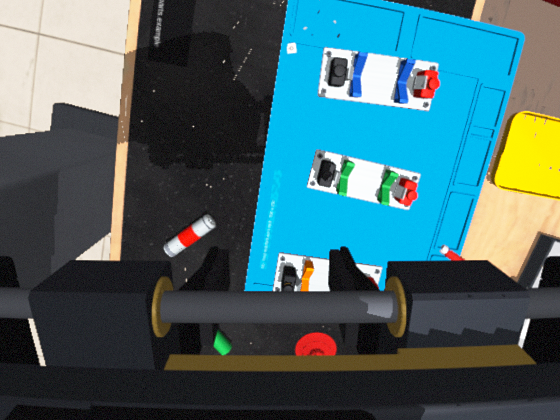

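```bash
cat >> h.py <<'E'
def rect(m,mask,z,tag=''):
    "min-area rectangle of the mask's largest blob, on plane z"
    n,lab,st,_=cv2.connectedComponentsWithStats(mask.astype(np.uint8));k=1+st[1:,4].argmax()
    c=cv2.findContours((lab==k).astype(np.uint8),0,1)[0][0][:,0]
    q=np.array([w(m,u,v,z)[:2] for u,v in c])
    (cx,cy),(a,b),t=cv2.minAreaRect((q*1000).astype(np.float32))
    if a<b:a,b,t=b,a,t+90
    print(tag,'c',round(cx/1000,4),round(cy/1000,4),'size',round(a,1),round(b,1),'ang',round(t,1),'n',len(c))
def white(im,r,s=70,v=150):
    h=cv2.cvtColor(im,cv2.COLOR_RGB2HSV);x,y,ww,hh=r;o=np.zeros(h.shape[:2],bool)
    o[y:y+hh,x:x+ww]=((h[...,1]<s)&(h[...,2]>v))[y:y+hh,x:x+ww];return o
E
python3 -c "
from h import *
im=cv2.imread('pics/w1.png')[:,:,::-1];m=np.load('pics/w1.npy',allow_pickle=True).item()
rect(m,white(im,(312,40,135,78)),.005,'med')
rect(m,white(im,(300,142,126,72)),.005,'small')
h=cv2.cvtColor(im,cv2.COLOR_RGB2HSV);o=np.zeros((420,560),bool);o[205:265,160:225]=(h[205:265,160:225,2]>90);rect(m,o,.009,'scrap')
for d in env.masks_of('wrist','cell_scrap')[:1]: rect(m,d['region'],.009,'scrapmask')
for l in('medium','small','large'):
  for d in env.masks_of('wrist','cradle_'+l)[:1]: rect(m,d['region'],.005,l)
"
```

```text
med c 0.567 0.3827 size 119.3 48.7 ang 8.7 n 647
small c 0.5856 0.2784 size 50.1 42.7 ang 2.6 n 152
scrap c 0.4135 0.1649 size 69.9 19.2 ang 49.3 n 113
scrapmask c 0.4135 0.1657 size 70.7 18.7 ang 52.3 n 112
medium c 0.5692 0.3826 size 125.6 50.4 ang 8.6 n 316
small c 0.5878 0.2787 size 123.1 44.2 ang 1.3 n 272
large c 0.5501 0.1543 size 65.2 49.8 ang 15.0 n 169
```

```bash
python3 -c "
from h import *
go([.4135,.165,.1],50)"
```

```text
t 2.6 pos [0.4938 0.2571 0.2305] yaw 105.5 q [-0.8399  0.1212  0.3411  1.6989 -0.042   1.3286 -0.2205] 
 d [-0.1347 -0.204   0.2611] rot [-0.0002 -0.0002  0.9251]
```

Request:
{"op": "arm_command", "data": {"plan": [{"dx": -0.02, "dy": -0.03, "dz": 0.03, "ax": 0, "ay": 0, "az": 0.13, "jaw": 50}, {"dx": -0.04, "dy": -0.06, "dz": 0.07, "ax": 0, "ay": 0, "az": 0.26, "jaw": 50}, {"dx": -0.06, "dy": -0.09, "dz": 0.11, "ax": 0, "ay": 0, "az": 0.39, "jaw": 50}, {"dx": -0.08, "dy": -0.12, "dz": 0.15, "ax": 0, "ay": 0, "az": 0.52, "jaw": 50}, {"dx": -0.1, "dy": -0.15, "dz": 0.19, "ax": 0, "ay": 0, "az": 0.65, "jaw": 50}, {"dx": -0.12, "dy": -0.18, "dz": 0.23, "ax": 0, "ay": 0, "az": 0.79, "jaw": 50}, {"dx": -0.135, "dy": -0.204, "dz": 0.26, "ax": 0, "ay": 0, "az": 0.925, "jaw": 50}, {"dx": -0.135, "dy": -0.204, "dz": 0.26, "ax": 0, "ay": 0, "az": 0.925, "jaw": 50}, {"dx": -0.135, "dy": -0.204, "dz": 0.26, "ax": 0, "ay": 0, "az": 0.925, "jaw": 50}, {"dx": -0.135, "dy": -0.204, "dz": 0.26, "ax": 0, "ay": 0, "az": 0.925, "jaw": 50}]}}

```text
t: 3.6
ee_pos: [0.4154, 0.1651, 0.1018]
orientation: [[0.642, 0.767, 0.002], [0.767, -0.642, 0.001], [0.003, 0.001, -1.0]]
contact_force: [0.6, 0.3, -0.1]
grip_width: 0.0502
grip_force: 0.0
```

```bash
python3 -c "
from h import *
m,im=snap('w2')
go([.4135,.165,.012],50)
for d in env.masks_of('wrist','cell_scrap')[:1]: rect(m,d['region'],.009,'scrapmask')
"
```

```text
t 3.65 pos [0.4154 0.165  0.1017] yaw 50.0 q [-0.8269 -0.014   0.3897  2.1033  0.006   1.0487 -1.1382] 
 d [-0.0028 -0.0032  0.1795] rot [ 0.0009 -0.0023  0.0001]
scrapmask c 0.4136 0.1657 size 69.5 18.7 ang 51.3 n 211
```

View pics/w2.png

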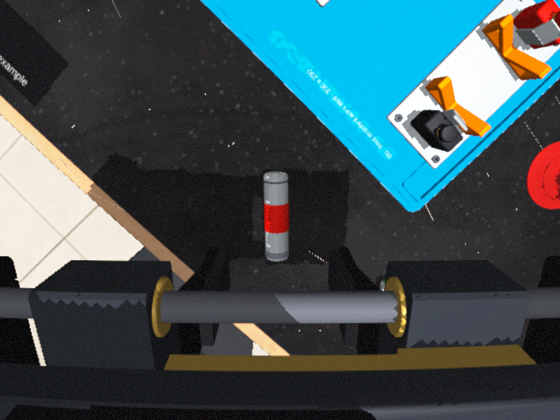

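Request:
{"op": "arm_command", "data": {"plan": [{"dx": -0.003, "dy": -0.003, "dz": 0.04, "ax": 0, "ay": 0, "az": 0.01, "jaw": 50}, {"dx": -0.003, "dy": -0.003, "dz": 0.09, "ax": 0, "ay": 0, "az": 0.01, "jaw": 50}, {"dx": -0.003, "dy": -0.003, "dz": 0.14, "ax": 0, "ay": 0, "az": 0.01, "jaw": 50}, {"dx": -0.003, "dy": -0.003, "dz": 0.17, "ax": 0, "ay": 0, "az": 0.01, "jaw": 50}, {"dx": -0.003, "dy": -0.003, "dz": 0.18, "ax": 0, "ay": 0, "az": 0.01, "jaw": 50}, {"dx": -0.003, "dy": -0.003, "dz": 0.18, "ax": 0, "ay": 0, "az": 0.01, "jaw": 30}, {"dx": -0.003, "dy": -0.003, "dz": 0.18, "ax": 0, "ay": 0, "az": 0.01, "jaw": 10}, {"dx": -0.003, "dy": -0.003, "dz": 0.18, "ax": 0, "ay": 0, "az": 0.01, "jaw": 10}, {"dx": -0.003, "dy": -0.003, "dz": 0.18, "ax": 0, "ay": 0, "az": 0.01, "jaw": 10}, {"dx": -0.003, "dy": -0.003, "dz": 0.18, "ax": 0, "ay": 0, "az": 0.01, "jaw": 10}], "grip_force": 20}}

```text
t: 4.7
ee_pos: [0.4124, 0.1638, 0.0111]
orientation: [[0.653, 0.758, 0.001], [0.758, -0.653, 0.001], [0.001, 0.0, -1.0]]
contact_force: [-0.5, 0.3, 1.1]
grip_width: 0.0177
grip_force: 2.7
```

```bash
python3 -c "
from h import *
go([.47,-.2,.25],86)"
```

```text
t 4.7 pos [0.4124 0.1638 0.0111] yaw 49.3 q [-0.8135  0.1277  0.3949  2.1841 -0.0663  0.8395 -1.0884] 
 d [-0.4755  0.5623 -0.4783] rot [ 0.0006 -0.0011 -0.6125]
```

Request:
{"op": "arm_command", "data": {"plan": [{"dx": 0, "dy": 0, "dz": -0.06, "ax": 0, "ay": 0, "az": 0, "jaw": 10}, {"dx": 0, "dy": 0, "dz": -0.15, "ax": 0, "ay": 0, "az": -0.05, "jaw": 10}, {"dx": -0.03, "dy": 0.04, "dz": -0.24, "ax": 0, "ay": 0, "az": -0.12, "jaw": 10}, {"dx": -0.08, "dy": 0.1, "dz": -0.31, "ax": 0, "ay": 0, "az": -0.2, "jaw": 10}, {"dx": -0.14, "dy": 0.16, "dz": -0.38, "ax": 0, "ay": 0, "az": -0.3, "jaw": 10}, {"dx": -0.2, "dy": 0.23, "dz": -0.43, "ax": 0, "ay": 0, "az": -0.4, "jaw": 10}, {"dx": -0.26, "dy": 0.3, "dz": -0.46, "ax": 0, "ay": 0, "az": -0.5, "jaw": 10}, {"dx": -0.32, "dy": 0.37, "dz": -0.475, "ax": 0, "ay": 0, "az": -0.58, "jaw": 10}, {"dx": -0.37, "dy": 0.43, "dz": -0.478, "ax": 0, "ay": 0, "az": -0.61, "jaw": 10}, {"dx": -0.4, "dy": 0.47, "dz": -0.478, "ax": 0, "ay": 0, "az": -0.61, "jaw": 10}]}}

```text
t: 5.7
ee_pos: [0.4594, -0.1459, 0.2508]
orientation: [[0.077, 0.997, 0.003], [0.997, -0.077, -0.0], [0.0, 0.003, -1.0]]
contact_force: [0.4, -0.4, 0.1]
grip_width: 0.0172
grip_force: 19.9
```

```bash
python3 -c "
from h import *
go([.47,-.2,.25],86)
m,im=snap('w3')
for l in ('quarantine_box','cell_large','cell_medium','cell_small','the_spool'):
  for d in env.masks_of('wrist',l): print(l,round(d['conf'],2),[round(float(v)) for v in d['rect']])
"
```

```text
t 5.7 pos [ 0.4594 -0.1459  0.2508] yaw 85.6 q [-0.6352 -0.1154  0.8372  1.8487  0.087   1.3682  0.1046] 
 d [-0.1062  0.0294  0.0017] rot [ 0.0027 -0.0001 -0.0066]
quarantine_box 0.79 [302, 250, 187, 106]
cell_large 0.81 [351, 94, 69, 52]
cell_large 0.66 [481, 258, 60, 33]
cell_medium 0.81 [238, 118, 62, 42]
cell_small 0.58 [264, 1, 34, 19]
the_spool 0.26 [383, 1, 34, 8]
```

View pics/w3.png

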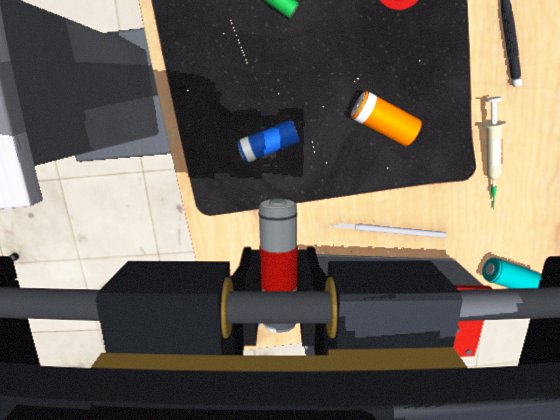

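```bash
python3 -c "
from h import *
m=np.load('pics/w3.npy',allow_pickle=True).item()
for l,z in (('cell_large',.016),('cell_medium',.013)):
  d=env.masks_of('wrist',l)[0];rect(m,d['region'],z,l)
go([.42,-.2,.27],26)
"
```

```text
cell_large c 0.581 -0.0894 size 78.1 33.7 ang 150.8 n 164
cell_medium c 0.4513 -0.1046 size 66.3 26.0 ang 18.5 n 145
t 6.1 pos [ 0.4595 -0.1399  0.2493] yaw 86.0 q [-0.6385 -0.115   0.8288  1.8521  0.086   1.3685  0.0998] 
 d [-0.1255 -0.0704 -0.0413] rot [-0.0005 -0.0002  1.    ]
```

Request:
{"op": "arm_command", "data": {"plan": [{"dx": -0.02, "dy": -0.01, "dz": -0.01, "ax": 0, "ay": 0, "az": 0.14, "jaw": 10}, {"dx": -0.04, "dy": -0.02, "dz": -0.02, "ax": 0, "ay": 0, "az": 0.28, "jaw": 10}, {"dx": -0.06, "dy": -0.03, "dz": -0.03, "ax": 0, "ay": 0, "az": 0.42, "jaw": 10}, {"dx": -0.08, "dy": -0.04, "dz": -0.04, "ax": 0, "ay": 0, "az": 0.56, "jaw": 10}, {"dx": -0.1, "dy": -0.055, "dz": -0.04, "ax": 0, "ay": 0, "az": 0.7, "jaw": 10}, {"dx": -0.12, "dy": -0.07, "dz": -0.04, "ax": 0, "ay": 0, "az": 0.84, "jaw": 10}, {"dx": -0.125, "dy": -0.07, "dz": -0.04, "ax": 0, "ay": 0, "az": 0.97, "jaw": 10}, {"dx": -0.125, "dy": -0.07, "dz": -0.04, "ax": 0, "ay": 0, "az": 1, "jaw": 10}, {"dx": -0.125, "dy": -0.07, "dz": -0.04, "ax": 0, "ay": 0, "az": 1, "jaw": 10}, {"dx": -0.125, "dy": -0.07, "dz": -0.04, "ax": 0, "ay": 0, "az": 1, "jaw": 10}]}}

```text
t: 7.1
ee_pos: [0.4201, -0.2005, 0.2695]
orientation: [[0.899, 0.438, -0.0], [0.438, -0.899, 0.0], [0.0, -0.0, -1.0]]
contact_force: [0.3, 0.3, 0.5]
grip_width: 0.0172
grip_force: 19.9
```

```bash
python3 -c "
from h import *
m,im=snap('w4');go([.42,-.2,.27],26)
cv2.imwrite('pics/w4b.png',cv2.resize(im[:300,250:,::-1],(775,750//1),interpolation=cv2.INTER_CUBIC)[:600])
"
```

```text
t 7.15 pos [ 0.4202 -0.2006  0.2695] yaw 26.0 q [-0.4732 -0.1714  0.7792  1.849   0.1215  1.4163 -0.8379] 
 d [ 0.0002 -0.0012 -0.001 ] rot [-0.0001 -0.0001 -0.0007]
```

View pics/w4b.png

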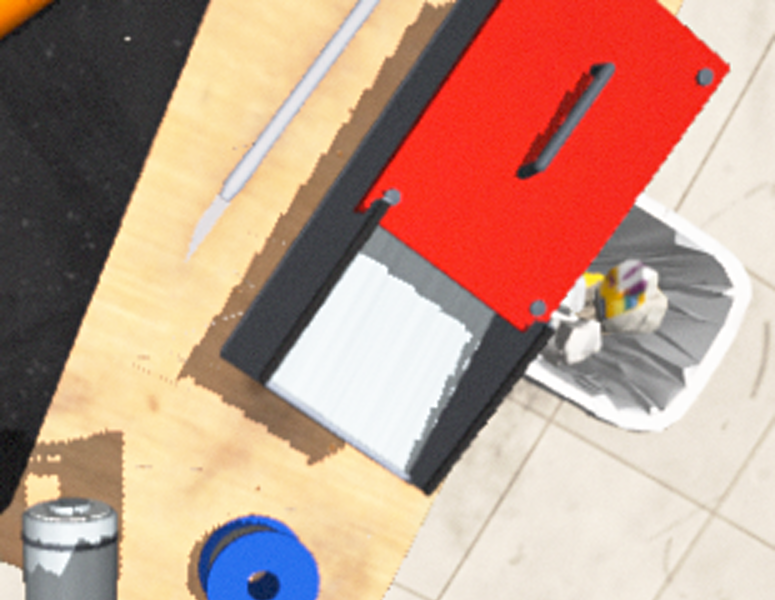

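```bash
python3 -c "
from h import *
m=np.load('pics/w4.npy',allow_pickle=True).item()
W=lambda u,v,z:w(m,u/2.5+250,v/2.5,z)[:2]
rl,rr=W(268,382,.084),W(410,482,.084);print('rim',rl,rr,np.linalg.norm(rl-rr),np.degrees(np.arctan2(*(rl-rr)[::-1]))-90,(rl+rr)/2)
for z in(.086,):
  a,b,c=W(360,210,z),W(528,332,z),W(730,68,z)
  print('hood',a,b,c,np.linalg.norm(a-b),np.linalg.norm(b-c),np.degrees(np.arctan2(*(c-b)[::-1])),np.degrees(np.arctan2(*(a-b)[::-1]))-90,'mid front',(a+b)/2)
print(W(222,355,0),W(385,205,.101),W(268,382,.101),W(428,493,.101),W(552,322,.101))
"
```

```text
rim [ 0.4847 -0.2532] [ 0.4754 -0.3242] 0.07160180876718394 -7.471441191902727 [ 0.48   -0.2887]
hood [ 0.5551 -0.2524] [ 0.5465 -0.3336] [ 0.6645 -0.3512] 0.08165269142474296 0.11932951222661417 -8.479950763231152 -6.035098357401992 mid front [ 0.5508 -0.293 ]
[ 0.4847 -0.2487] [ 0.5577 -0.2557] [ 0.485  -0.2488] [ 0.4755 -0.3249] [ 0.5512 -0.3323]
```

```bash
python3 -c "
from h import *
go([.5105,-.2905,.16],84)"
```

```text
t 7.15 pos [ 0.4202 -0.2006  0.2695] yaw 26.0 q [-0.4732 -0.1714  0.7792  1.849   0.1215  1.4163 -0.8379] 
 d [0.0837 0.2408 0.219 ] rot [-0.0001 -0.0001 -0.9674]
```

Request:
{"op": "arm_command", "data": {"plan": [{"dx": 0.01, "dy": 0.03, "dz": 0, "ax": 0, "ay": 0, "az": -0.14, "jaw": 10}, {"dx": 0.02, "dy": 0.07, "dz": 0, "ax": 0, "ay": 0, "az": -0.28, "jaw": 10}, {"dx": 0.035, "dy": 0.11, "dz": 0.02, "ax": 0, "ay": 0, "az": -0.42, "jaw": 10}, {"dx": 0.05, "dy": 0.15, "dz": 0.05, "ax": 0, "ay": 0, "az": -0.56, "jaw": 10}, {"dx": 0.07, "dy": 0.2, "dz": 0.09, "ax": 0, "ay": 0, "az": -0.7, "jaw": 10}, {"dx": 0.084, "dy": 0.241, "dz": 0.14, "ax": 0, "ay": 0, "az": -0.84, "jaw": 10}, {"dx": 0.084, "dy": 0.241, "dz": 0.19, "ax": 0, "ay": 0, "az": -0.967, "jaw": 10}, {"dx": 0.084, "dy": 0.241, "dz": 0.219, "ax": 0, "ay": 0, "az": -0.967, "jaw": 10}, {"dx": 0.084, "dy": 0.241, "dz": 0.219, "ax": 0, "ay": 0, "az": -0.967, "jaw": 10}, {"dx": 0.084, "dy": 0.241, "dz": 0.219, "ax": 0, "ay": 0, "az": -0.967, "jaw": 10}]}}

```text
t: 8.15
ee_pos: [0.5107, -0.291, 0.1608]
orientation: [[0.108, 0.994, 0.001], [0.994, -0.108, 0.0], [0.0, 0.001, -1.0]]
contact_force: [0.1, -0.7, 0.2]
grip_width: 0.0175
grip_force: 19.9
```

```bash
python3 -c "
from h import *
go([.5105,-.2905,.089],84)
cv2.imwrite('pics/s5.png',cv2.resize(env.read_camera('scene')[180:340,290:450,::-1],(600,600),interpolation=cv2.INTER_CUBIC))"
```

```text
t 8.15 pos [ 0.5107 -0.291   0.1608] yaw 83.8 q [-0.277   0.317   0.9009  1.7294 -0.2638  1.222   0.5822] 
 d [ 0.001  -0.0006  0.1437] rot [ 0.0009 -0.0003 -0.0037]
```

View pics/s5.png

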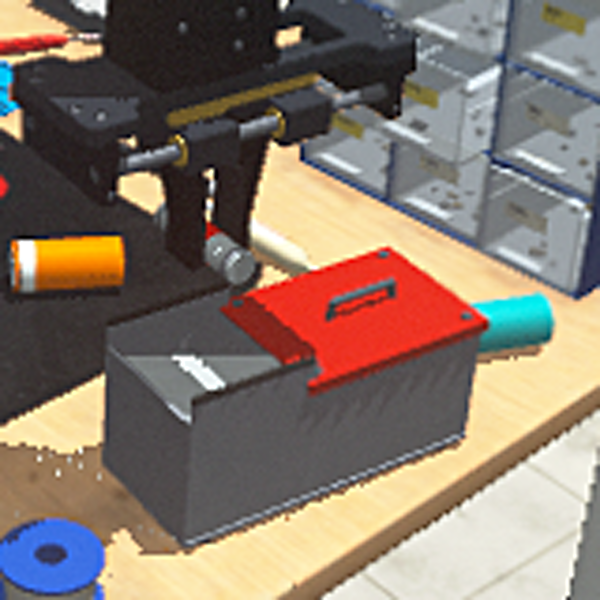

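Request:
{"op": "arm_command", "data": {"plan": [{"dx": 0.001, "dy": 0, "dz": 0.03, "ax": 0, "ay": 0, "az": 0, "jaw": 10}, {"dx": 0.001, "dy": 0, "dz": 0.06, "ax": 0, "ay": 0, "az": 0, "jaw": 10}, {"dx": 0.001, "dy": 0, "dz": 0.08, "ax": 0, "ay": 0, "az": 0, "jaw": 10}, {"dx": 0.001, "dy": 0, "dz": 0.1, "ax": 0, "ay": 0, "az": 0, "jaw": 10}, {"dx": 0.001, "dy": 0, "dz": 0.11, "ax": 0, "ay": 0, "az": 0, "jaw": 10}, {"dx": 0.001, "dy": 0, "dz": 0.12, "ax": 0, "ay": 0, "az": 0, "jaw": 10}, {"dx": 0.001, "dy": 0, "dz": 0.13, "ax": 0, "ay": 0, "az": 0, "jaw": 10}, {"dx": 0.001, "dy": 0, "dz": 0.138, "ax": 0, "ay": 0, "az": 0, "jaw": 10}, {"dx": 0.001, "dy": 0, "dz": 0.143, "ax": 0, "ay": 0, "az": 0, "jaw": 10}, {"dx": 0.001, "dy": 0, "dz": 0.143, "ax": 0, "ay": 0, "az": 0, "jaw": 10}]}}

```text
t: 9.2
ee_pos: [0.5103, -0.2908, 0.0883]
orientation: [[0.107, 0.994, -0.0], [0.994, -0.107, 0.0], [0.0, -0.0, -1.0]]
contact_force: [0.2, -1.0, -0.3]
grip_width: 0.0176
grip_force: 19.9
```

Free of contact. Release and rise.

Request:
{"op": "arm_command", "data": {"plan": [{"dx": 0, "dy": 0, "dz": 0, "ax": 0, "ay": 0, "az": 0, "jaw": 27}, {"dx": 0, "dy": 0, "dz": 0, "ax": 0, "ay": 0, "az": 0, "jaw": 27}, {"dx": 0, "dy": 0, "dz": -0.02, "ax": 0, "ay": 0, "az": 0, "jaw": 27}, {"dx": 0, "dy": 0, "dz": -0.05, "ax": 0, "ay": 0, "az": 0, "jaw": 27}, {"dx": 0, "dy": 0, "dz": -0.09, "ax": 0, "ay": 0, "az": 0, "jaw": 27}, {"dx": 0, "dy": 0, "dz": -0.14, "ax": 0, "ay": 0, "az": 0, "jaw": 40}, {"dx": 0, "dy": 0, "dz": -0.2, "ax": 0, "ay": 0, "az": 0, "jaw": 50}, {"dx": 0, "dy": 0, "dz": -0.26, "ax": 0, "ay": 0, "az": 0, "jaw": 60}, {"dx": 0, "dy": 0, "dz": -0.32, "ax": 0, "ay": 0, "az": 0, "jaw": 60}, {"dx": 0, "dy": 0, "dz": -0.34, "ax": 0, "ay": 0, "az": 0, "jaw": 60}]}}

```text
t: 10.2
ee_pos: [0.5117, -0.2922, 0.2633]
orientation: [[0.107, 0.994, 0.006], [0.994, -0.107, -0.002], [-0.001, 0.007, -1.0]]
contact_force: [0.4, -0.1, 0.2]
grip_width: 0.0568
grip_force: 0.0
```

```bash
python3 -c "
from h import *
go([.4514,-.105,.12],16)
go([.58,-.0894,.15],151)
a=cv2.resize(env.read_camera('scene')[220:340,310:430,::-1],(400,400),interpolation=cv2.INTER_CUBIC)
b=cv2.resize(env.read_camera('top')[160:260,360:440,::-1],(320,400),interpolation=cv2.INTER_CUBIC)
cv2.imwrite('pics/s6.png',np.hstack([a,b]))"
```

```text
t 10.2 pos [ 0.5117 -0.2922  0.2633] yaw 83.8 q [-0.3145  0.2356  0.9349  1.5934 -0.1938  1.4032  0.5308] 
 d [ 0.3597 -0.1619  0.2851] rot [ 0.0063 -0.0027  1.1306]
t 10.2 pos [ 0.5117 -0.2922  0.2633] yaw 83.8 q [-0.3145  0.2356  0.9349  1.5934 -0.1938  1.4032  0.5308] 
 d [0.4183 0.0908 0.2267] rot [ 0.0049  0.0047 -1.1194]
```

View pics/s6.png

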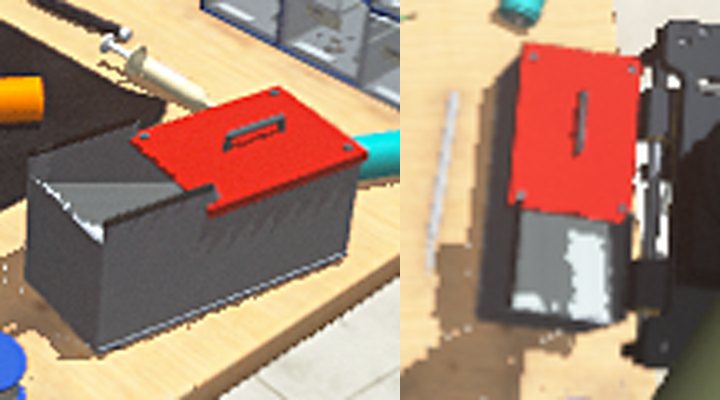

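Request:
{"op": "arm_command", "data": {"plan": [{"dx": 0.05, "dy": 0.01, "dz": 0, "ax": 0, "ay": 0, "az": -0.12, "jaw": 60}, {"dx": 0.1, "dy": 0.02, "dz": 0, "ax": 0, "ay": 0, "az": -0.25, "jaw": 60}, {"dx": 0.15, "dy": 0.03, "dz": 0, "ax": 0, "ay": 0, "az": -0.38, "jaw": 60}, {"dx": 0.2, "dy": 0.045, "dz": 0.03, "ax": 0, "ay": 0, "az": -0.52, "jaw": 60}, {"dx": 0.26, "dy": 0.06, "dz": 0.08, "ax": 0, "ay": 0, "az": -0.66, "jaw": 60}, {"dx": 0.32, "dy": 0.075, "dz": 0.14, "ax": 0, "ay": 0, "az": -0.8, "jaw": 60}, {"dx": 0.38, "dy": 0.085, "dz": 0.2, "ax": 0, "ay": 0, "az": -0.94, "jaw": 60}, {"dx": 0.418, "dy": 0.09, "dz": 0.25, "ax": 0, "ay": 0, "az": -1, "jaw": 60}, {"dx": 0.418, "dy": 0.09, "dz": 0.28, "ax": 0, "ay": 0, "az": -1, "jaw": 60}, {"dx": 0.418, "dy": 0.09, "dz": 0.28, "ax": 0, "ay": 0, "az": -1, "jaw": 60}]}}

```text
t: 11.3
ee_pos: [0.575, -0.0883, 0.1156]
orientation: [[-0.807, 0.591, -0.006], [0.591, 0.807, -0.001], [0.004, -0.004, -1.0]]
contact_force: [-1.0, -0.6, 0.3]
grip_width: 0.06
grip_force: 0.0
```

```bash
python3 -c "
from h import *
m,im=snap('w7')
d=env.masks_of('wrist','cell_large')[0];rect(m,d['region'],.016,str(d['rect'])+str(d['conf']))
go([.58,-.0894,.011],151)
h=cv2.cvtColor(im,cv2.COLOR_RGB2HSV);o=(h[...,0]>8)&(h[...,0]<22)&(h[...,1]>180)&(h[...,2]>120)
rect(m,o,.016,'orange')
cv2.imwrite('pics/w7b.png',im[:,:,::-1])"
```

```text
[255.2, 174.6, 49.5, 96.0]0.78 c 0.582 -0.0907 size 77.6 32.3 ang 149.2 n 249
t 11.4 pos [ 0.5771 -0.0902  0.1189] yaw 143.6 q [-0.4495  0.3023  0.6585  1.7767 -0.2014  1.1308  1.2097] 
 d [-0.0035  0.0049  0.2158] rot [-0.001   0.0006 -0.1226]
orange c 0.5899 -0.095 size 61.3 31.6 ang 149.8 n 217
```

View pics/w7.png

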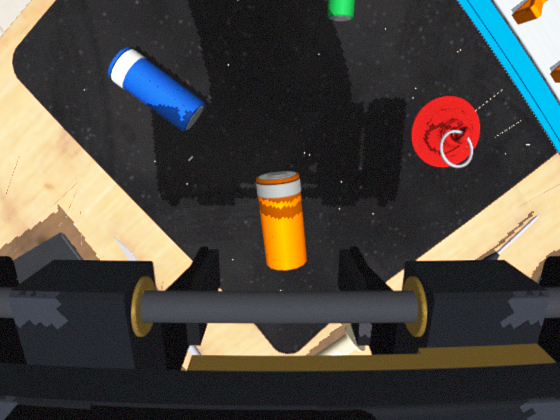

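Request:
{"op": "arm_command", "data": {"plan": [{"dx": -0.003, "dy": 0.004, "dz": 0.03, "ax": 0, "ay": 0, "az": -0.1, "jaw": 60}, {"dx": -0.003, "dy": 0.004, "dz": 0.08, "ax": 0, "ay": 0, "az": -0.1, "jaw": 60}, {"dx": -0.003, "dy": 0.004, "dz": 0.13, "ax": 0, "ay": 0, "az": -0.1, "jaw": 60}, {"dx": -0.003, "dy": 0.004, "dz": 0.17, "ax": 0, "ay": 0, "az": -0.1, "jaw": 60}, {"dx": -0.003, "dy": 0.004, "dz": 0.2, "ax": 0, "ay": 0, "az": -0.1, "jaw": 60}, {"dx": -0.003, "dy": 0.004, "dz": 0.215, "ax": 0, "ay": 0, "az": -0.1, "jaw": 60}, {"dx": -0.003, "dy": 0.004, "dz": 0.215, "ax": 0, "ay": 0, "az": -0.1, "jaw": 60}, {"dx": -0.003, "dy": 0.004, "dz": 0.215, "ax": 0, "ay": 0, "az": -0.1, "jaw": 40}, {"dx": -0.003, "dy": 0.004, "dz": 0.215, "ax": 0, "ay": 0, "az": -0.1, "jaw": 22}, {"dx": -0.003, "dy": 0.004, "dz": 0.215, "ax": 0, "ay": 0, "az": -0.1, "jaw": 22}]}}

```text
t: 12.4
ee_pos: [0.5806, -0.0871, 0.012]
orientation: [[-0.865, 0.502, 0.002], [0.502, 0.865, 0.0], [-0.001, 0.001, -1.0]]
contact_force: [0.2, -0.8, -0.3]
grip_width: 0.0435
grip_force: 0.0
```

```bash
python3 -c "
from h import *
go([.53,.0,.22],95)"
```

```text
t 12.4 pos [ 0.5806 -0.0871  0.012 ] yaw 149.9 q [-0.3858  0.4406  0.5897  1.8494 -0.2989  0.9388  1.3831] 
 d [ 0.1745  0.1003 -0.4162] rot [0.0015 0.0007 0.9144]
```

Request:
{"op": "arm_command", "data": {"plan": [{"dx": 0, "dy": 0, "dz": 0, "ax": 0, "ay": 0, "az": 0, "jaw": 22}, {"dx": 0, "dy": 0, "dz": 0, "ax": 0, "ay": 0, "az": 0, "jaw": 22}, {"dx": 0, "dy": 0, "dz": 0, "ax": 0, "ay": 0, "az": 0, "jaw": 22}, {"dx": 0, "dy": 0, "dz": 0, "ax": 0, "ay": 0, "az": 0, "jaw": 22}, {"dx": 0, "dy": 0, "dz": -0.02, "ax": 0, "ay": 0, "az": 0, "jaw": 22}, {"dx": 0, "dy": 0, "dz": -0.06, "ax": 0, "ay": 0, "az": 0, "jaw": 22}, {"dx": 0, "dy": 0, "dz": -0.11, "ax": 0, "ay": 0, "az": 0.1, "jaw": 22}, {"dx": 0, "dy": 0, "dz": -0.17, "ax": 0, "ay": 0, "az": 0.23, "jaw": 22}, {"dx": 0, "dy": 0, "dz": -0.24, "ax": 0, "ay": 0, "az": 0.36, "jaw": 22}, {"dx": 0, "dy": 0, "dz": -0.3, "ax": 0, "ay": 0, "az": 0.49, "jaw": 22}], "grip_force": 25}}

```text
t: 13.4
ee_pos: [0.5797, -0.0873, 0.1629]
orientation: [[-0.502, 0.865, 0.0], [0.865, 0.502, 0.0], [-0.0, 0.001, -1.0]]
contact_force: [0.8, 0.3, -1.7]
grip_width: 0.031
grip_force: 25.0
```

```bash
python3 -c "
from h import *
go([.545,.09,.25],70)"
```

```text
t 13.4 pos [ 0.5797 -0.0873  0.1629] yaw 120.1 q [-0.5337  0.2765  0.7527  1.7272 -0.2007  1.2164  0.7957] 
 d [ 0.3415  0.1179 -0.1741] rot [ 0.0005 -0.0002  0.8353]
```

Request:
{"op": "arm_command", "data": {"plan": [{"dx": 0.03, "dy": 0.01, "dz": -0.02, "ax": 0, "ay": 0, "az": 0.14, "jaw": 22}, {"dx": 0.06, "dy": 0.02, "dz": -0.05, "ax": 0, "ay": 0, "az": 0.28, "jaw": 22}, {"dx": 0.1, "dy": 0.035, "dz": -0.09, "ax": 0, "ay": 0, "az": 0.42, "jaw": 22}, {"dx": 0.14, "dy": 0.05, "dz": -0.12, "ax": 0, "ay": 0, "az": 0.56, "jaw": 22}, {"dx": 0.19, "dy": 0.065, "dz": -0.15, "ax": 0, "ay": 0, "az": 0.7, "jaw": 22}, {"dx": 0.24, "dy": 0.08, "dz": -0.174, "ax": 0, "ay": 0, "az": 0.84, "jaw": 22}, {"dx": 0.28, "dy": 0.09, "dz": -0.174, "ax": 0, "ay": 0, "az": 0.98, "jaw": 22}, {"dx": 0.29, "dy": 0.09, "dz": -0.174, "ax": 0, "ay": 0, "az": 1, "jaw": 22}, {"dx": 0.29, "dy": 0.09, "dz": -0.174, "ax": 0, "ay": 0, "az": 1, "jaw": 22}, {"dx": 0.29, "dy": 0.09, "dz": -0.174, "ax": 0, "ay": 0, "az": 1, "jaw": 22}]}}

```text
t: 14.4
ee_pos: [0.545, 0.0601, 0.2481]
orientation: [[0.493, 0.87, -0.0], [0.87, -0.493, -0.0], [-0.0, 0.0, -1.0]]
contact_force: [0.2, -0.2, -0.7]
grip_width: 0.0314
grip_force: 25.0
```

```bash
python3 -c "
from h import *
m,im=snap('w8')
go([.58,.151,.15],5.6)
for l in('large','small'):
  for d in env.masks_of('wrist','cradle_'+l)[:1]:
    r=[int(v) for v in d['rect']];print(l,d['conf'],r);rect(m,d['region'],.005,'mask')
    r=[max(r[0]-6,0),max(r[1]-6,0),r[2]+12,r[3]+12];o=white(im,r);rect(m,o,.005,'white')
    o=cv2.morphologyEx(o.astype(np.uint8),cv2.MORPH_CLOSE,np.ones((25,25)));rect(m,o,.005,'closed')
"
```

```text
t 14.45 pos [0.5452 0.0597 0.2481] yaw 60.4 q [-0.9071  0.1095  0.8135  1.7052 -0.0811  1.3617 -0.596 ] 
 d [ 0.1932 -0.0296  0.1962] rot [0.0002 0.0001 0.9137]
large 0.72 [210, 27, 118, 111]
mask c 0.5826 0.1532 size 126.7 55.3 ang 6.0 n 268
white c 0.5827 0.1532 size 124.8 52.7 ang 6.5 n 428
closed c 0.5832 0.1487 size 124.8 61.6 ang 6.5 n 289
small 0.84 [157, 0, 50, 20]
mask c 0.5425 0.2616 size 49.9 22.4 ang 149.0 n 104
white c 0.5427 0.2609 size 53.0 23.4 ang 149.0 n 120
closed c 0.5427 0.2609 size 53.0 23.4 ang 149.0 n 110
```

View pics/w8.png

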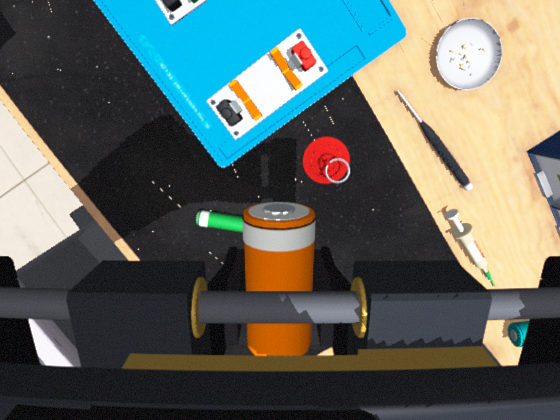

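```bash
python3 -c "
from h import *
go([.5827,.1532,.1],6.5)"
```

```text
t 14.55 pos [0.5453 0.0596 0.2481] yaw 60.4 q [-0.9067  0.1098  0.8134  1.705  -0.0813  1.3616 -0.5963] 
 d [ 0.1998 -0.0275  0.2961] rot [0.0002 0.0001 0.8981]
```

Request:
{"op": "arm_command", "data": {"plan": [{"dx": 0.03, "dy": -0.004, "dz": 0, "ax": 0, "ay": 0, "az": 0.14, "jaw": 22}, {"dx": 0.06, "dy": -0.008, "dz": 0, "ax": 0, "ay": 0, "az": 0.28, "jaw": 22}, {"dx": 0.1, "dy": -0.012, "dz": 0.01, "ax": 0, "ay": 0, "az": 0.42, "jaw": 22}, {"dx": 0.14, "dy": -0.018, "dz": 0.04, "ax": 0, "ay": 0, "az": 0.56, "jaw": 22}, {"dx": 0.18, "dy": -0.024, "dz": 0.09, "ax": 0, "ay": 0, "az": 0.7, "jaw": 22}, {"dx": 0.2, "dy": -0.0275, "dz": 0.15, "ax": 0, "ay": 0, "az": 0.83, "jaw": 22}, {"dx": 0.2, "dy": -0.0275, "dz": 0.21, "ax": 0, "ay": 0, "az": 0.898, "jaw": 22}, {"dx": 0.2, "dy": -0.0275, "dz": 0.26, "ax": 0, "ay": 0, "az": 0.898, "jaw": 22}, {"dx": 0.2, "dy": -0.0275, "dz": 0.295, "ax": 0, "ay": 0, "az": 0.898, "jaw": 22}, {"dx": 0.2, "dy": -0.0275, "dz": 0.295, "ax": 0, "ay": 0, "az": 0.898, "jaw": 22}]}}

```text
t: 15.55
ee_pos: [0.5806, 0.1534, 0.0977]
orientation: [[0.993, 0.114, -0.005], [0.114, -0.993, -0.003], [-0.005, 0.002, -1.0]]
contact_force: [-0.7, -0.6, -1.5]
grip_width: 0.0315
grip_force: 25.0
```

```bash
python3 -c "
from h import *
import time
env.camera_model('top'); env.read_camera('top')
go([.5827,.1532,.026],6.5)"
```

```text
t 15.6 pos [0.5819 0.1536 0.0996] yaw 6.5 q [-0.9693  0.4098  0.8234  1.7518 -0.3282  1.1268 -1.4999] 
 d [0.0018 0.0007 0.1471] rot [0.0013 0.0022 0.0006]
```

Request:
{"op": "arm_command", "data": {"plan": [{"dx": 0.001, "dy": 0.0005, "dz": 0.03, "ax": 0, "ay": 0, "az": 0, "jaw": 22}, {"dx": 0.001, "dy": 0.0005, "dz": 0.06, "ax": 0, "ay": 0, "az": 0, "jaw": 22}, {"dx": 0.001, "dy": 0.0005, "dz": 0.085, "ax": 0, "ay": 0, "az": 0, "jaw": 22}, {"dx": 0.001, "dy": 0.0005, "dz": 0.1, "ax": 0, "ay": 0, "az": 0, "jaw": 22}, {"dx": 0.001, "dy": 0.0005, "dz": 0.11, "ax": 0, "ay": 0, "az": 0, "jaw": 22}, {"dx": 0.001, "dy": 0.0005, "dz": 0.12, "ax": 0, "ay": 0, "az": 0, "jaw": 22}, {"dx": 0.001, "dy": 0.0005, "dz": 0.13, "ax": 0, "ay": 0, "az": 0, "jaw": 22}, {"dx": 0.001, "dy": 0.0005, "dz": 0.136, "ax": 0, "ay": 0, "az": 0, "jaw": 22}, {"dx": 0.001, "dy": 0.0005, "dz": 0.142, "ax": 0, "ay": 0, "az": 0, "jaw": 22}, {"dx": 0.001, "dy": 0.0005, "dz": 0.142, "ax": 0, "ay": 0, "az": 0, "jaw": 22}]}}

```text
t: 16.6
ee_pos: [0.5833, 0.154, 0.0297]
orientation: [[0.993, 0.114, 0.0], [0.114, -0.993, -0.0], [0.0, 0.0, -1.0]]
contact_force: [0.1, -0.9, -1.3]
grip_width: 0.0315
grip_force: 25.0
```

```bash
python3 -c "
from h import *
go([.5827,.1532,.026],6.5)"
```

```text
t 16.6 pos [0.5833 0.154  0.0297] yaw 6.6 q [-0.9235  0.4975  0.7734  1.8017 -0.405   1.0075 -1.4458] 
 d [-0.0014  0.0014  0.0073] rot [ 0.0002 -0.0004  0.001 ]
```

Request:
{"op": "arm_command", "data": {"plan": [{"dx": -0.001, "dy": 0.001, "dz": 0.004, "ax": 0, "ay": 0, "az": 0, "jaw": 22}, {"dx": -0.001, "dy": 0.001, "dz": 0.007, "ax": 0, "ay": 0, "az": 0, "jaw": 22}, {"dx": -0.001, "dy": 0.001, "dz": 0.007, "ax": 0, "ay": 0, "az": 0, "jaw": 22}, {"dx": -0.001, "dy": 0.001, "dz": 0.007, "ax": 0, "ay": 0, "az": 0, "jaw": 36}, {"dx": -0.001, "dy": 0.001, "dz": 0.007, "ax": 0, "ay": 0, "az": 0, "jaw": 50}, {"dx": -0.001, "dy": 0.001, "dz": 0.007, "ax": 0, "ay": 0, "az": 0, "jaw": 50}, {"dx": -0.001, "dy": 0.001, "dz": 0.007, "ax": 0, "ay": 0, "az": 0, "jaw": 50}, {"dx": -0.001, "dy": 0.001, "dz": -0.03, "ax": 0, "ay": 0, "az": 0, "jaw": 50}, {"dx": -0.001, "dy": 0.001, "dz": -0.1, "ax": 0, "ay": 0, "az": 0, "jaw": 50}, {"dx": -0.001, "dy": 0.001, "dz": -0.17, "ax": 0, "ay": 0, "az": 0, "jaw": 50}]}}

```text
t: 17.6
ee_pos: [0.5819, 0.1536, 0.1148]
orientation: [[0.993, 0.115, -0.002], [0.115, -0.993, -0.001], [-0.002, 0.001, -1.0]]
contact_force: [-0.5, -0.2, 0.5]
grip_width: 0.0497
grip_force: 0.0
```

```bash
python3 -c "
from h import *
go([.451,-.105,.12],66)
m,im=snap('w9')
for l,z in(('cell_large',.03),('cell_small',.009),('cell_medium',.013)):
  for d in env.masks_of('wrist',l)[:2]: rect(m,d['region'],z,l+str(np.round(d['rect']))+str(d['conf']))
d=env.masks_of('wrist','cradle_small')[0]
q=white(im,[max(int(v)+o,0) for v,o in zip(d['rect'],(-6,-6,12,12))]);q=cv2.morphologyEx(q.astype(np.uint8),cv2.MORPH_CLOSE,np.ones((15,15)));rect(m,q,.005,str(d['rect']))
"
```

```text
t 17.6 pos [0.5819 0.1536 0.1148] yaw 6.6 q [-0.9792  0.3926  0.8341  1.7387 -0.3145  1.1524 -1.5086] 
 d [-0.3194  0.4837 -0.0095] rot [-0.0001  0.002  -0.9903]
cell_large[255. 170.  48. 104.]0.58 c 0.5795 0.1528 size 79.0 32.6 ang 6.2 n 273
[80.4, 108.5, 70.3, 148.8] c 0.5858 0.2796 size 119.2 43.7 ang 2.7 n 521
```

View pics/w9.png

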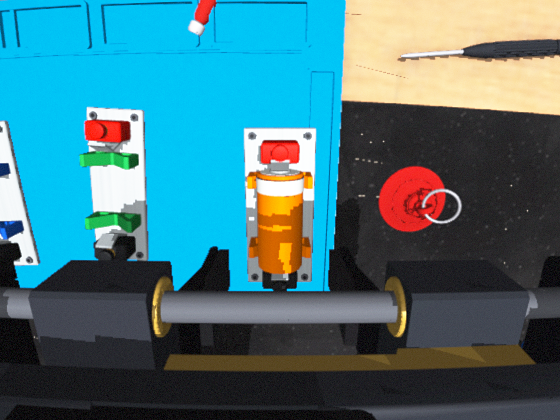

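Request:
{"op": "arm_command", "data": {"plan": [{"dx": -0.03, "dy": 0.05, "dz": -0.03, "ax": 0, "ay": 0, "az": -0.02, "jaw": 50}, {"dx": -0.07, "dy": 0.11, "dz": -0.04, "ax": 0, "ay": 0, "az": -0.04, "jaw": 50}, {"dx": -0.12, "dy": 0.18, "dz": -0.05, "ax": 0, "ay": 0, "az": -0.07, "jaw": 50}, {"dx": -0.17, "dy": 0.26, "dz": -0.05, "ax": 0, "ay": 0, "az": -0.1, "jaw": 50}, {"dx": -0.22, "dy": 0.33, "dz": -0.05, "ax": 0, "ay": 0, "az": -0.13, "jaw": 50}, {"dx": -0.27, "dy": 0.41, "dz": -0.03, "ax": 0, "ay": 0, "az": -0.16, "jaw": 50}, {"dx": -0.31, "dy": 0.47, "dz": -0.02, "ax": 0, "ay": 0, "az": -0.16, "jaw": 50}, {"dx": -0.319, "dy": 0.484, "dz": -0.01, "ax": 0, "ay": 0, "az": -0.16, "jaw": 50}, {"dx": -0.319, "dy": 0.484, "dz": -0.01, "ax": 0, "ay": 0, "az": -0.16, "jaw": 50}, {"dx": -0.319, "dy": 0.484, "dz": -0.01, "ax": 0, "ay": 0, "az": -0.16, "jaw": 50}]}}

```text
t: 18.85
ee_pos: [0.4521, -0.1037, 0.1192]
orientation: [[0.96, 0.28, -0.001], [0.28, -0.96, -0.0], [-0.001, -0.0, -1.0]]
contact_force: [0.6, 0.1, 0.2]
grip_width: 0.0499
grip_force: 0.0
```

```bash
python3 -c "
from h import *
m,im=snap('w10')
go([.451,-.105,.011],16)
h=cv2.cvtColor(im,cv2.COLOR_RGB2HSV);o=(h[...,0]>100)&(h[...,0]<130)&(h[...,1]>120)&(h[...,2]>50);o[280:]=0;rect(m,o,.013,'blue only')
for l,z in(('cell_medium',.013),('cell_small',.009)):
  for d in env.masks_of('wrist',l)[:2]: rect(m,d['region'],z,l+str(np.round(d['rect']))+str(d['conf']))
"
```

```text
t 18.9 pos [ 0.4525 -0.1035  0.1194] yaw 16.3 q [-0.8583 -0.0204  1.0332  2.0613  0.0204  1.091  -1.1206] 
 d [-0.0035  0.002   0.2168] rot [0.0004 0.0004 0.0052]
blue only c 0.4564 -0.1028 size 56.4 25.9 ang 17.1 n 198
cell_medium[262. 166.  33.  87.]0.8 c 0.4509 -0.1051 size 70.1 26.9 ang 16.4 n 219
cell_small[ 52. 106.  79.  69.]0.71 c 0.4631 0.0468 size 71.1 18.7 ang 140.9 n 167
```

View pics/w10.png

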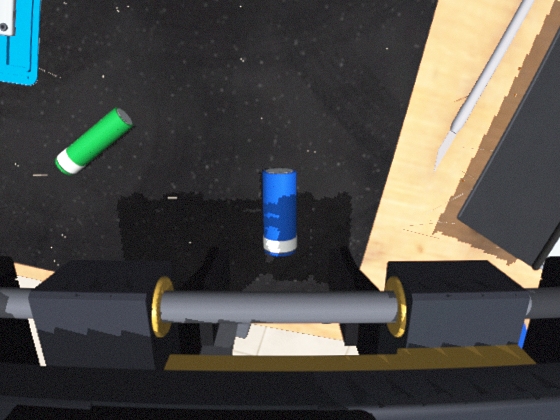

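Request:
{"op": "arm_command", "data": {"plan": [{"dx": 0, "dy": 0.002, "dz": 0.04, "ax": 0, "ay": 0, "az": 0, "jaw": 50}, {"dx": 0, "dy": 0.002, "dz": 0.09, "ax": 0, "ay": 0, "az": 0, "jaw": 50}, {"dx": 0, "dy": 0.002, "dz": 0.14, "ax": 0, "ay": 0, "az": 0, "jaw": 50}, {"dx": 0, "dy": 0.002, "dz": 0.18, "ax": 0, "ay": 0, "az": 0, "jaw": 50}, {"dx": 0, "dy": 0.002, "dz": 0.205, "ax": 0, "ay": 0, "az": 0, "jaw": 50}, {"dx": 0, "dy": 0.002, "dz": 0.216, "ax": 0, "ay": 0, "az": 0, "jaw": 50}, {"dx": 0, "dy": 0.002, "dz": 0.216, "ax": 0, "ay": 0, "az": 0, "jaw": 18}, {"dx": 0, "dy": 0.002, "dz": 0.216, "ax": 0, "ay": 0, "az": 0, "jaw": 18}, {"dx": 0, "dy": 0.002, "dz": 0.216, "ax": 0, "ay": 0, "az": 0, "jaw": 18}, {"dx": 0, "dy": 0.002, "dz": 0.216, "ax": 0, "ay": 0, "az": 0, "jaw": 18}]}}

```text
t: 20.0
ee_pos: [0.4528, -0.1056, 0.0122]
orientation: [[0.96, 0.279, 0.001], [0.279, -0.96, 0.001], [0.002, -0.0, -1.0]]
contact_force: [-0.2, -2.1, -0.4]
grip_width: 0.0258
grip_force: 2.8
```

Request:
{"op": "arm_command", "data": {"plan": [{"dx": 0, "dy": 0.002, "dz": 0, "ax": 0, "ay": 0, "az": 0, "jaw": 18}, {"dx": 0, "dy": 0.002, "dz": -0.04, "ax": 0, "ay": 0, "az": 0, "jaw": 18}, {"dx": 0, "dy": 0, "dz": -0.1, "ax": 0, "ay": 0, "az": -0.1, "jaw": 18}, {"dx": 0.01, "dy": -0.02, "dz": -0.17, "ax": 0, "ay": 0, "az": -0.22, "jaw": 18}, {"dx": 0.03, "dy": -0.04, "dz": -0.24, "ax": 0, "ay": 0, "az": -0.35, "jaw": 18}, {"dx": 0.05, "dy": -0.07, "dz": -0.3, "ax": 0, "ay": 0, "az": -0.48, "jaw": 18}, {"dx": 0.07, "dy": -0.11, "dz": -0.35, "ax": 0, "ay": 0, "az": -0.61, "jaw": 18}, {"dx": 0.1, "dy": -0.15, "dz": -0.38, "ax": 0, "ay": 0, "az": -0.74, "jaw": 18}, {"dx": 0.12, "dy": -0.2, "dz": -0.4, "ax": 0, "ay": 0, "az": -0.87, "jaw": 18}, {"dx": 0.14, "dy": -0.25, "dz": -0.4, "ax": 0, "ay": 0, "az": -0.98, "jaw": 18}]}}

```text
t: 21.0
ee_pos: [0.4856, 0.0345, 0.2132]
orientation: [[0.255, 0.967, 0.003], [0.967, -0.255, 0.002], [0.003, 0.002, -1.0]]
contact_force: [0.2, -0.5, -0.3]
grip_width: 0.0253
grip_force: 25.0
```

```bash
python3 -c "
from h import *
go([.53,.24,.22],131)"
```

```text
t 21.0 pos [0.4856 0.0345 0.2132] yaw 75.2 q [-1.0623 -0.0746  0.9122  1.8964  0.0599  1.2881 -0.4254] 
 d [ 0.4201 -0.0188 -0.0125] rot [ 0.0034 -0.0012 -0.9292]
```

Request:
{"op": "arm_command", "data": {"plan": [{"dx": 0.05, "dy": 0, "dz": -0.01, "ax": 0, "ay": 0, "az": -0.12, "jaw": 18}, {"dx": 0.1, "dy": 0, "dz": -0.01, "ax": 0, "ay": 0, "az": -0.25, "jaw": 18}, {"dx": 0.16, "dy": -0.005, "dz": -0.01, "ax": 0, "ay": 0, "az": -0.38, "jaw": 18}, {"dx": 0.22, "dy": -0.01, "dz": -0.01, "ax": 0, "ay": 0, "az": -0.51, "jaw": 18}, {"dx": 0.28, "dy": -0.01, "dz": -0.01, "ax": 0, "ay": 0, "az": -0.64, "jaw": 18}, {"dx": 0.34, "dy": -0.015, "dz": -0.01, "ax": 0, "ay": 0, "az": -0.77, "jaw": 18}, {"dx": 0.4, "dy": -0.02, "dz": -0.01, "ax": 0, "ay": 0, "az": -0.9, "jaw": 18}, {"dx": 0.42, "dy": -0.02, "dz": -0.01, "ax": 0, "ay": 0, "az": -0.96, "jaw": 18}, {"dx": 0.42, "dy": -0.02, "dz": -0.01, "ax": 0, "ay": 0, "az": -0.96, "jaw": 18}, {"dx": 0.42, "dy": -0.02, "dz": -0.01, "ax": 0, "ay": 0, "az": -0.96, "jaw": 18}]}}

```text
t: 22.0
ee_pos: [0.5293, 0.2379, 0.2164]
orientation: [[-0.675, 0.738, -0.0], [0.738, 0.675, -0.001], [-0.001, -0.001, -1.0]]
contact_force: [0.2, -1.5, -0.5]
grip_width: 0.0255
grip_force: 25.0
```

```bash
python3 -c "
from h import *
m,im=snap('w11')
d=env.masks_of('wrist','cradle_medium')[0]
r=[max(int(v)+o,0) for v,o in zip(d['rect'],(-6,-6,12,12))]
q=white(im,r);rect(m,q,.005,str(d['rect']))
go([.567,.3827,.11],188.7)"
```

```text
[343.3, 48.5, 118.5, 108.5] c 0.5731 0.3837 size 106.8 48.6 ang 8.7 n 306
t 22.1 pos [0.5295 0.2374 0.2167] yaw 132.4 q [-1.1386  0.218   0.7773  1.6743 -0.1573  1.3138  0.407 ] 
 d [0.1641 0.2515 0.2133] rot [-0.0001  0.     -0.9384]
```

Request:
{"op": "arm_command", "data": {"plan": [{"dx": 0.025, "dy": 0.04, "dz": 0, "ax": 0, "ay": 0, "az": -0.14, "jaw": 18}, {"dx": 0.05, "dy": 0.08, "dz": 0, "ax": 0, "ay": 0, "az": -0.28, "jaw": 18}, {"dx": 0.08, "dy": 0.12, "dz": 0.01, "ax": 0, "ay": 0, "az": -0.42, "jaw": 18}, {"dx": 0.11, "dy": 0.17, "dz": 0.04, "ax": 0, "ay": 0, "az": -0.56, "jaw": 18}, {"dx": 0.14, "dy": 0.22, "dz": 0.08, "ax": 0, "ay": 0, "az": -0.7, "jaw": 18}, {"dx": 0.164, "dy": 0.251, "dz": 0.13, "ax": 0, "ay": 0, "az": -0.83, "jaw": 18}, {"dx": 0.164, "dy": 0.251, "dz": 0.17, "ax": 0, "ay": 0, "az": -0.938, "jaw": 18}, {"dx": 0.164, "dy": 0.251, "dz": 0.21, "ax": 0, "ay": 0, "az": -0.938, "jaw": 18}, {"dx": 0.164, "dy": 0.251, "dz": 0.213, "ax": 0, "ay": 0, "az": -0.938, "jaw": 18}, {"dx": 0.164, "dy": 0.251, "dz": 0.213, "ax": 0, "ay": 0, "az": -0.938, "jaw": 18}]}}

```text
t: 23.1
ee_pos: [0.5665, 0.3833, 0.1104]
orientation: [[-0.988, -0.152, -0.0], [-0.152, 0.988, -0.001], [0.0, -0.001, -1.0]]
contact_force: [0.9, 0.3, -0.7]
grip_width: 0.0252
grip_force: 25.0
```

```bash
python3 -c "
from h import *
env.read_camera('top');env.read_camera('top')
go([.567,.3827,.027],188.7)"
```

```text
t 23.2 pos [0.5672 0.3842 0.1118] yaw -171.2 q [-1.0227  0.5056  0.529   1.5142 -0.2664  1.1915  1.2744] 
 d [ 0.0013 -0.0031  0.1697] rot [0.001  0.0021 0.0016]
```

Request:
{"op": "arm_command", "data": {"plan": [{"dx": 0.001, "dy": -0.002, "dz": 0.03, "ax": 0, "ay": 0, "az": 0, "jaw": 18}, {"dx": 0.001, "dy": -0.002, "dz": 0.07, "ax": 0, "ay": 0, "az": 0, "jaw": 18}, {"dx": 0.001, "dy": -0.002, "dz": 0.1, "ax": 0, "ay": 0, "az": 0, "jaw": 18}, {"dx": 0.001, "dy": -0.002, "dz": 0.12, "ax": 0, "ay": 0, "az": 0, "jaw": 18}, {"dx": 0.001, "dy": -0.002, "dz": 0.135, "ax": 0, "ay": 0, "az": 0, "jaw": 18}, {"dx": 0.001, "dy": -0.002, "dz": 0.145, "ax": 0, "ay": 0, "az": 0, "jaw": 18}, {"dx": 0.001, "dy": -0.002, "dz": 0.155, "ax": 0, "ay": 0, "az": 0, "jaw": 18}, {"dx": 0.001, "dy": -0.002, "dz": 0.162, "ax": 0, "ay": 0, "az": 0, "jaw": 18}, {"dx": 0.001, "dy": -0.002, "dz": 0.166, "ax": 0, "ay": 0, "az": 0, "jaw": 18}, {"dx": 0.001, "dy": -0.002, "dz": 0.166, "ax": 0, "ay": 0, "az": 0, "jaw": 18}]}}

```text
t: 24.2
ee_pos: [0.5667, 0.3826, 0.0294]
orientation: [[-0.988, -0.153, 0.0], [-0.153, 0.988, 0.0], [-0.001, 0.0, -1.0]]
contact_force: [-3.1, -4.1, 10.0]
grip_width: 0.0253
grip_force: 25.0
```

```bash
python3 -c "
from h import *
go([.567,.3827,.026],188.7)"
```

```text
t 24.2 pos [0.5667 0.3826 0.0294] yaw -171.2 q [-1.0017  0.586   0.4997  1.5777 -0.3091  1.0568  1.3055] 
 d [-0.0007  0.0001  0.0067] rot [0.0001 0.0005 0.002 ]
```

Request:
{"op": "arm_command", "data": {"plan": [{"dx": 0.002, "dy": -0.003, "dz": 0, "ax": 0, "ay": 0, "az": 0, "jaw": 18}, {"dx": 0.002, "dy": -0.003, "dz": 0, "ax": 0, "ay": 0, "az": 0, "jaw": 18}, {"dx": 0.002, "dy": -0.003, "dz": 0.002, "ax": 0, "ay": 0, "az": 0, "jaw": 18}, {"dx": 0.002, "dy": -0.003, "dz": 0.002, "ax": 0, "ay": 0, "az": 0, "jaw": 18}, {"dx": 0.002, "dy": -0.003, "dz": 0.002, "ax": 0, "ay": 0, "az": 0, "jaw": 18}, {"dx": 0.002, "dy": -0.003, "dz": 0.002, "ax": 0, "ay": 0, "az": 0, "jaw": 18}, {"dx": 0.002, "dy": -0.003, "dz": 0.002, "ax": 0, "ay": 0, "az": 0, "jaw": 18}, {"dx": 0.002, "dy": -0.003, "dz": 0.002, "ax": 0, "ay": 0, "az": 0, "jaw": 18}, {"dx": 0.002, "dy": -0.003, "dz": 0.002, "ax": 0, "ay": 0, "az": 0, "jaw": 18}, {"dx": 0.002, "dy": -0.003, "dz": 0.002, "ax": 0, "ay": 0, "az": 0, "jaw": 18}]}}

```text
t: 25.2
ee_pos: [0.5667, 0.3825, 0.0293]
orientation: [[-0.988, -0.154, 0.003], [-0.154, 0.988, 0.003], [-0.003, 0.002, -1.0]]
contact_force: [-2.8, -0.9, 11.3]
grip_width: 0.0252
grip_force: 25.0
```

Request:
{"op": "arm_command", "data": {"plan": [{"dx": 0, "dy": 0, "dz": 0, "ax": 0, "ay": 0, "az": 0, "jaw": 30}, {"dx": 0, "dy": 0, "dz": 0, "ax": 0, "ay": 0, "az": 0, "jaw": 40}, {"dx": 0, "dy": 0, "dz": 0, "ax": 0, "ay": 0, "az": 0, "jaw": 48}, {"dx": 0, "dy": 0, "dz": 0, "ax": 0, "ay": 0, "az": 0, "jaw": 48}, {"dx": 0, "dy": 0, "dz": 0, "ax": 0, "ay": 0, "az": 0, "jaw": 48}, {"dx": 0, "dy": 0, "dz": -0.03, "ax": 0, "ay": 0, "az": 0, "jaw": 48}, {"dx": 0, "dy": 0, "dz": -0.08, "ax": 0, "ay": 0, "az": 0, "jaw": 48}, {"dx": 0, "dy": 0, "dz": -0.14, "ax": 0, "ay": 0, "az": 0, "jaw": 48}, {"dx": 0, "dy": 0, "dz": -0.2, "ax": 0, "ay": 0, "az": 0, "jaw": 48}, {"dx": 0, "dy": 0, "dz": -0.2, "ax": 0, "ay": 0, "az": 0, "jaw": 48}]}}

```text
t: 26.2
ee_pos: [0.5683, 0.3832, 0.1327]
orientation: [[-0.988, -0.154, 0.008], [-0.154, 0.988, 0.006], [-0.009, 0.005, -1.0]]
contact_force: [1.0, 0.0, -0.4]
grip_width: 0.0475
grip_force: 0.0
```

```bash
python3 -c "
from h import *
m,im=snap('w12')
d=env.masks_of('wrist','cell_medium')[0];rect(m,d['region'],.027,str(d['rect']))
go([.464,.0455,.25],142)
cv2.imwrite('pics/w12b.png',cv2.resize(im[100:300,180:380,::-1],(600,600),interpolation=cv2.INTER_CUBIC))
"
```

```text
[261.7, 165.8, 32.6, 85.9] c 0.57 0.3829 size 70.9 26.0 ang 9.6 n 224
t 26.3 pos [0.5658 0.382  0.128 ] yaw -171.1 q [-1.0265  0.487   0.5348  1.506  -0.2578  1.2163  1.2717] 
 d [ 0.3042 -0.6333 -0.2458] rot [0.0024 0.0015 0.781 ]
```

View pics/w12b.png

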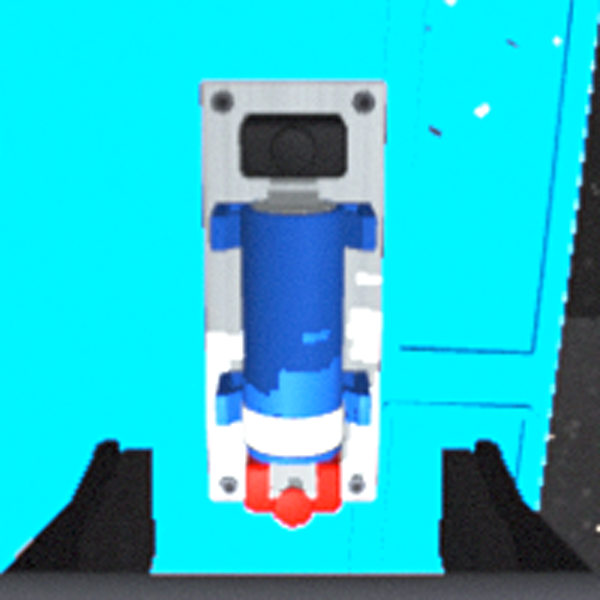

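Request:
{"op": "arm_command", "data": {"plan": [{"dx": 0.01, "dy": -0.03, "dz": -0.04, "ax": 0, "ay": 0, "az": 0.09, "jaw": 45}, {"dx": 0.04, "dy": -0.09, "dz": -0.08, "ax": 0, "ay": 0, "az": 0.18, "jaw": 45}, {"dx": 0.08, "dy": -0.17, "dz": -0.1, "ax": 0, "ay": 0, "az": 0.28, "jaw": 45}, {"dx": 0.12, "dy": -0.25, "dz": -0.1, "ax": 0, "ay": 0, "az": 0.38, "jaw": 45}, {"dx": 0.16, "dy": -0.33, "dz": -0.1, "ax": 0, "ay": 0, "az": 0.48, "jaw": 45}, {"dx": 0.2, "dy": -0.42, "dz": -0.1, "ax": 0, "ay": 0, "az": 0.58, "jaw": 45}, {"dx": 0.24, "dy": -0.5, "dz": -0.1, "ax": 0, "ay": 0, "az": 0.68, "jaw": 45}, {"dx": 0.28, "dy": -0.58, "dz": -0.08, "ax": 0, "ay": 0, "az": 0.78, "jaw": 45}, {"dx": 0.304, "dy": -0.633, "dz": -0.05, "ax": 0, "ay": 0, "az": 0.78, "jaw": 45}, {"dx": 0.304, "dy": -0.633, "dz": -0.03, "ax": 0, "ay": 0, "az": 0.78, "jaw": 45}]}}

```text
t: 27.3
ee_pos: [0.4616, 0.0413, 0.1396]
orientation: [[-0.785, 0.62, -0.003], [0.62, 0.785, 0.001], [0.003, -0.001, -1.0]]
contact_force: [0.1, 0.4, 0.7]
grip_width: 0.0451
grip_force: 0.0
```

```bash
python3 -c "
from h import *
env.read_camera('top');env.read_camera('top')
m,im=snap('w13')
d=env.masks_of('wrist','cell_small')[0];rect(m,d['region'],.009,str(d['rect'])+str(d['conf']))
go([.464,.0455,.011],142)
"
```

```text
[267.4, 164.1, 24.3, 80.4]0.93 c 0.4647 0.0457 size 68.6 18.1 ang 141.6 n 183
t 27.5 pos [0.4637 0.0466 0.1409] yaw 142.2 q [-1.0001 -0.0387  0.8384  2.0293  0.0321  1.1389  0.7347] 
 d [-0.0018 -0.0012  0.2599] rot [-0.0006 -0.      0.0025]
```

Request:
{"op": "arm_command", "data": {"plan": [{"dx": 0, "dy": 0, "dz": 0.05, "ax": 0, "ay": 0, "az": 0, "jaw": 45}, {"dx": 0, "dy": 0, "dz": 0.11, "ax": 0, "ay": 0, "az": 0, "jaw": 45}, {"dx": 0, "dy": 0, "dz": 0.17, "ax": 0, "ay": 0, "az": 0, "jaw": 45}, {"dx": 0, "dy": 0, "dz": 0.22, "ax": 0, "ay": 0, "az": 0, "jaw": 45}, {"dx": 0, "dy": 0, "dz": 0.25, "ax": 0, "ay": 0, "az": 0, "jaw": 45}, {"dx": 0, "dy": 0, "dz": 0.26, "ax": 0, "ay": 0, "az": 0, "jaw": 45}, {"dx": 0, "dy": 0, "dz": 0.26, "ax": 0, "ay": 0, "az": 0, "jaw": 10}, {"dx": 0, "dy": 0, "dz": 0.26, "ax": 0, "ay": 0, "az": 0, "jaw": 10}, {"dx": 0, "dy": 0, "dz": 0.26, "ax": 0, "ay": 0, "az": 0, "jaw": 10}, {"dx": 0, "dy": 0, "dz": 0.26, "ax": 0, "ay": 0, "az": 0, "jaw": 10}]}}

```text
t: 28.5
ee_pos: [0.4644, 0.0459, 0.0119]
orientation: [[-0.789, 0.615, 0.002], [0.615, 0.789, 0.001], [-0.001, 0.002, -1.0]]
contact_force: [-0.7, -0.1, -0.1]
grip_width: 0.0203
grip_force: 0.0
```

Request:
{"op": "arm_command", "data": {"plan": [{"dx": 0, "dy": 0, "dz": 0, "ax": 0, "ay": 0, "az": 0, "jaw": 10}, {"dx": 0, "dy": 0, "dz": 0, "ax": 0, "ay": 0, "az": 0, "jaw": 10}, {"dx": 0, "dy": 0, "dz": -0.03, "ax": 0, "ay": 0, "az": 0, "jaw": 10}, {"dx": 0, "dy": 0, "dz": -0.08, "ax": 0, "ay": 0, "az": 0.1, "jaw": 10}, {"dx": 0, "dy": 0, "dz": -0.14, "ax": 0, "ay": 0, "az": 0.23, "jaw": 10}, {"dx": 0, "dy": 0, "dz": -0.21, "ax": 0, "ay": 0, "az": 0.36, "jaw": 10}, {"dx": 0, "dy": 0, "dz": -0.28, "ax": 0, "ay": 0, "az": 0.49, "jaw": 10}, {"dx": 0, "dy": 0, "dz": -0.35, "ax": 0, "ay": 0, "az": 0.62, "jaw": 10}, {"dx": 0, "dy": 0, "dz": -0.4, "ax": 0, "ay": 0, "az": 0.75, "jaw": 10}, {"dx": 0, "dy": 0, "dz": -0.42, "ax": 0, "ay": 0, "az": 0.86, "jaw": 10}]}}

```text
t: 29.5
ee_pos: [0.4649, 0.0457, 0.2237]
orientation: [[-0.003, 1.0, 0.004], [1.0, 0.003, 0.003], [0.003, 0.004, -1.0]]
contact_force: [-1.0, -0.2, -0.7]
grip_width: 0.0172
grip_force: 25.0
```

```bash
python3 -c "
from h import *
go([.55,.18,.22],40)"
```

```text
t 29.5 pos [0.4649 0.0457 0.2237] yaw 90.2 q [-1.0532 -0.1483  0.8365  1.9214  0.1116  1.3171 -0.2469] 
 d [0.268  0.1709 0.0089] rot [ 0.0023 -0.0041  0.8361]
```

Request:
{"op": "arm_command", "data": {"plan": [{"dx": 0.03, "dy": 0.02, "dz": 0, "ax": 0, "ay": 0, "az": 0.13, "jaw": 10}, {"dx": 0.06, "dy": 0.04, "dz": 0, "ax": 0, "ay": 0, "az": 0.26, "jaw": 10}, {"dx": 0.1, "dy": 0.06, "dz": 0, "ax": 0, "ay": 0, "az": 0.39, "jaw": 10}, {"dx": 0.14, "dy": 0.08, "dz": 0, "ax": 0, "ay": 0, "az": 0.52, "jaw": 10}, {"dx": 0.18, "dy": 0.11, "dz": 0, "ax": 0, "ay": 0, "az": 0.65, "jaw": 10}, {"dx": 0.22, "dy": 0.14, "dz": 0, "ax": 0, "ay": 0, "az": 0.78, "jaw": 10}, {"dx": 0.268, "dy": 0.17, "dz": 0, "ax": 0, "ay": 0, "az": 0.84, "jaw": 10}, {"dx": 0.268, "dy": 0.17, "dz": 0, "ax": 0, "ay": 0, "az": 0.84, "jaw": 10}, {"dx": 0.268, "dy": 0.17, "dz": 0, "ax": 0, "ay": 0, "az": 0.84, "jaw": 10}, {"dx": 0.268, "dy": 0.17, "dz": 0, "ax": 0, "ay": 0, "az": 0.84, "jaw": 10}]}}

```text
t: 30.5
ee_pos: [0.5473, 0.1789, 0.2209]
orientation: [[0.766, 0.643, -0.001], [0.643, -0.766, -0.0], [-0.001, -0.0, -1.0]]
contact_force: [-0.6, -1.2, -0.0]
grip_width: 0.0174
grip_force: 25.0
```

```bash
python3 -c "
from h import *
m,im=snap('w14')
for d in env.masks_of('wrist','cradle_small')[:1]:
  r=[max(int(v)+o,0) for v,o in zip(d['rect'],(-6,-6,12,12))]
  q=white(im,r);rect(m,q,.005,str(d['rect']))
  q=cv2.morphologyEx(q.astype(np.uint8),cv2.MORPH_CLOSE,np.ones((15,15)));rect(m,q,.005,'closed')
go([.5858,.2796,.11],2.7)"
```

```text
[180.9, 28.1, 99.9, 118.8] c 0.5858 0.279 size 119.5 42.9 ang 2.4 n 392
closed c 0.5858 0.279 size 119.5 42.9 ang 2.4 n 273
t 30.6 pos [0.5474 0.179  0.2212] yaw 40.0 q [-1.0685  0.2081  0.8134  1.6795 -0.1562  1.321  -1.1   ] 
 d [ 0.1882 -0.1047  0.2226] rot [-0.0005 -0.      0.6215]
```

Request:
{"op": "arm_command", "data": {"plan": [{"dx": 0.03, "dy": -0.02, "dz": 0, "ax": 0, "ay": 0, "az": 0.1, "jaw": 10}, {"dx": 0.07, "dy": -0.04, "dz": 0, "ax": 0, "ay": 0, "az": 0.22, "jaw": 10}, {"dx": 0.11, "dy": -0.06, "dz": 0.02, "ax": 0, "ay": 0, "az": 0.35, "jaw": 10}, {"dx": 0.15, "dy": -0.085, "dz": 0.06, "ax": 0, "ay": 0, "az": 0.48, "jaw": 10}, {"dx": 0.186, "dy": -0.105, "dz": 0.11, "ax": 0, "ay": 0, "az": 0.6, "jaw": 10}, {"dx": 0.186, "dy": -0.105, "dz": 0.16, "ax": 0, "ay": 0, "az": 0.625, "jaw": 10}, {"dx": 0.186, "dy": -0.105, "dz": 0.2, "ax": 0, "ay": 0, "az": 0.625, "jaw": 10}, {"dx": 0.186, "dy": -0.105, "dz": 0.222, "ax": 0, "ay": 0, "az": 0.625, "jaw": 10}, {"dx": 0.186, "dy": -0.105, "dz": 0.222, "ax": 0, "ay": 0, "az": 0.625, "jaw": 10}, {"dx": 0.186, "dy": -0.105, "dz": 0.222, "ax": 0, "ay": 0, "az": 0.625, "jaw": 10}]}}

```text
t: 31.6
ee_pos: [0.5856, 0.28, 0.1112]
orientation: [[0.999, 0.044, 0.001], [0.044, -0.999, 0.001], [0.001, -0.001, -1.0]]
contact_force: [-0.2, -0.2, -0.5]
grip_width: 0.0173
grip_force: 25.0
```

```bash
python3 -c "
from h import *
env.read_camera('top');env.read_camera('top')
go([.5849,.2793,.028],2.5)"
```

```text
t 31.7 pos [0.5859 0.2804 0.1117] yaw 2.5 q [-1.1049  0.5021  0.8183  1.6205 -0.3895  1.1872 -1.7274] 
 d [-0.0026  0.0023  0.1674] rot [-0.0015 -0.0021  0.0007]
```

Request:
{"op": "arm_command", "data": {"plan": [{"dx": -0.002, "dy": 0.0015, "dz": 0.03, "ax": 0, "ay": 0, "az": 0, "jaw": 10}, {"dx": -0.002, "dy": 0.0015, "dz": 0.07, "ax": 0, "ay": 0, "az": 0, "jaw": 10}, {"dx": -0.002, "dy": 0.0015, "dz": 0.1, "ax": 0, "ay": 0, "az": 0, "jaw": 10}, {"dx": -0.002, "dy": 0.0015, "dz": 0.12, "ax": 0, "ay": 0, "az": 0, "jaw": 10}, {"dx": -0.002, "dy": 0.0015, "dz": 0.135, "ax": 0, "ay": 0, "az": 0, "jaw": 10}, {"dx": -0.002, "dy": 0.0015, "dz": 0.145, "ax": 0, "ay": 0, "az": 0, "jaw": 10}, {"dx": -0.002, "dy": 0.0015, "dz": 0.155, "ax": 0, "ay": 0, "az": 0, "jaw": 10}, {"dx": -0.002, "dy": 0.0015, "dz": 0.162, "ax": 0, "ay": 0, "az": 0, "jaw": 10}, {"dx": -0.002, "dy": 0.0015, "dz": 0.166, "ax": 0, "ay": 0, "az": 0, "jaw": 10}, {"dx": -0.002, "dy": 0.0015, "dz": 0.166, "ax": 0, "ay": 0, "az": 0, "jaw": 10}]}}

```text
t: 32.7
ee_pos: [0.5846, 0.2787, 0.0288]
orientation: [[0.999, 0.044, 0.0], [0.044, -0.999, 0.0], [0.0, -0.0, -1.0]]
contact_force: [-3.1, -2.7, 7.8]
grip_width: 0.0169
grip_force: 25.0
```

Request:
{"op": "arm_command", "data": {"plan": [{"dx": 0, "dy": 0, "dz": 0, "ax": 0, "ay": 0, "az": 0, "jaw": 22}, {"dx": 0, "dy": 0, "dz": 0, "ax": 0, "ay": 0, "az": 0, "jaw": 32}, {"dx": 0, "dy": 0, "dz": 0, "ax": 0, "ay": 0, "az": 0, "jaw": 40}, {"dx": 0, "dy": 0, "dz": 0, "ax": 0, "ay": 0, "az": 0, "jaw": 40}, {"dx": 0, "dy": 0, "dz": 0, "ax": 0, "ay": 0, "az": 0, "jaw": 40}, {"dx": 0, "dy": 0, "dz": -0.03, "ax": 0, "ay": 0, "az": 0, "jaw": 40}, {"dx": 0, "dy": 0, "dz": -0.08, "ax": 0, "ay": 0, "az": 0, "jaw": 40}, {"dx": 0, "dy": 0, "dz": -0.14, "ax": 0, "ay": 0, "az": 0, "jaw": 40}, {"dx": 0, "dy": 0, "dz": -0.2, "ax": 0, "ay": 0, "az": 0, "jaw": 40}, {"dx": 0, "dy": 0, "dz": -0.2, "ax": 0, "ay": 0, "az": 0, "jaw": 40}]}}

```text
t: 33.7
ee_pos: [0.5873, 0.2802, 0.1331]
orientation: [[0.999, 0.044, 0.008], [0.044, -0.999, 0.005], [0.008, -0.004, -1.0]]
contact_force: [1.2, -0.3, 0.5]
grip_width: 0.0398
grip_force: 0.0
```

```bash
python3 -c "
from h import *
env.read_camera('top');m,im=snap('w15')
for l,z in(('cell_small',.023),('cell_large',.03),('cell_medium',.027)):
  for d in env.masks_of('wrist',l)[:1]: rect(m,d['region'],z,l+str(d['rect']))
cv2.imwrite('pics/w15b.png',cv2.resize(im[80:290,60:480,::-1],(800,400),interpolation=cv2.INTER_CUBIC))
"
```

```text
cell_small[266.0, 171.5, 27.7, 85.8] c 0.583 0.2786 size 69.0 18.1 ang 2.1 n 202
cell_large[421.5, 179.0, 50.4, 80.2] c 0.5863 0.1514 size 66.5 36.8 ang 6.0 n 236
cell_medium[123.4, 191.2, 44.9, 67.8] c 0.5701 0.3851 size 58.3 28.6 ang 8.6 n 196
```

View pics/w15b.png

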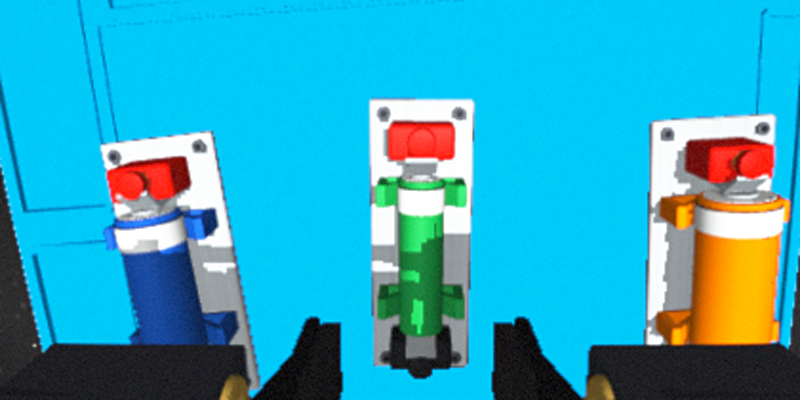

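```bash
python3 -c "
from rig import env
print(env.finish_job())"
```

```text
the job is handed in; nothing more can be done
None
```

I handed the job in at about 34 s: pictures show all three good cells lying in their own cradles, plus ends at the red contacts. The failed cell left the ramp and should be under the hood (the ramp was empty, but I never saw it inside); the hand-in gave no verdict.

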